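# Gang-clamp bearing blocks in the drill vise and tray their bushes

## Robot

A 6-joint arm with a two-finger parallel gripper is mounted at the origin on the work surface. World frame = base frame: x ahead of the robot, y to its left, z up, the work surface at z = 0. Lengths are in mm, angles in rad, forces in N, time in s.
With the tool pointing down it reaches from about 350 to 975 mm from the base axis. Payload 7.1 kg.
Tool frame: the origin (TCP) lies between the finger pads; the fingertips stand 14 mm ahead of it and the grasp point (between the pads) lies 5 mm behind it; z points along the fingers, y is the line along which they close (so a half turn about z gives the same grasp; the last joint's range is limited). The gripper opens to 88 mm and grips with 3 to 60 N. Pads are 20 mm wide; open, the fingers measure 115 mm over their backs; the gripper's body (75 mm by 178 mm) begins 61 mm behind the grasp point.
Start: joints at [-1.362, 0.423, 1.63, -0, 1.089, -0.019], TCP at [141.166, -608.832, 236.675] pointing down, gripper open.
Joint ranges: [-3, 3], [-0.9, 2.11], [0.09, 2.58], [-1.31, 4.45], [0.11, 2.69], [-2.54, 2.54]. Speed limits (rad/s): [2.39, 2.39, 3.01, 3.14, 3.14, 3.14].

## Interface

Orientations are given as a rotation vector (axis times angle).
In Python, from workcell import ctrl gives the robot as it stands. The module is installed in compiled form; this text tells all that it offers.
- The arm moves only by the tool servo_tool, never from a script. Its argument "plan" is a list of rows, each a list of 3 entries, a list of its own where there are three numbers: the closure, from 0 (fully open) to 1 (shut), then the shift along the world's x, y, z in mm, then the turn about the world's z in degrees. In form: [[hand, [x, y, z], yaw], ...]. A call has 1 to 10 rows; each row is the pose to reach, as a shift and turn from the pose commanded when the call began; what a row does not reach only later rows make up. A row lasts 1/12 s, in which the tool goes at most 41.7 mm and 7.16 degrees, less where a joint would pass 70% of its speed; a pose out of reach is approached as far as the arm can. A call with a gripper value outside its range is refused whole. The fingers move at their own pace and stop on an object; the grip force is fixed at half the most. Time passes only in rows, so rows that repeat a pose let the fingers close. It gives the time, the measured TCP pose, the force, the opening and the grip force at its end, in the units of the state.
- ctrl.get_obs(): the state, without advancing time (a new reading comes with each control period).
- ctrl.get_image(name): name is "scene" or "side" or "wrist"; returns the picture (400x640x3 uint8, blue, green, red); there is no depth.
- ctrl.camera_info(name): a dict with "fovy" (degrees; the focal length in pixels is half the picture's height over the tangent of half this angle, whatever the lens; pixels are square), "cx", "cy" (the principal point, pixels), "rvec" (rotation vector, rad) and "tvec" (3), from world to camera coordinates, as OpenCV has them; the wrist camera has in their place "T_tool_cam" (4x4, takes a point from camera to tool coordinates, whose origin is the TCP and whose axes are the flange's). Camera axes: x right, y down, z forward; pixel columns grow to the right and rows downward; lengths in mm; the calibration is good to about 2 mm. A picture is of the moment at which its call begins: read the wrist's pose just before it. camera_info takes no time and is no camera call.
- ctrl.close_job(): hands the job in; it is judged then, once.
The state is a dict: "t": time; "qpos": joint angles; "qvel": joint speeds; "joint_torque": joint torques, N m; "ee_pos": TCP position; "orientation": TCP orientation; "ft_force": force on the tool from outside, world axes, zero at the start; "moment": the same for the moment, N m; "width": finger opening in mm; "grasp_force": force on a finger pad.
Only numpy, scipy, OpenCV 4.12 (cv2) and the standard library are available. Lean on these libraries where they do the work, as an engineer would, in place of code of your own. Each camera call takes 0.05 s, during which the arm holds its last target. There are 200 camera calls.

## Task

Get the dryer bearing blocks ready to have their grease holes drilled: stand every aluminium bearing block upright in the open drill vise, side by side across its jaws and down on the bed, then crank the handle clockwise until the jaw has them all gripped tight, a good quarter turn past first contact. Take the top tray off the nested pile, set it upright on the black rubber mat, and put all the loose bronze bushes in it. Leave the other trays and everything else on the bench as they are.

Things in the scene. Friction and masses are not known exactly. Their poses are not given: they have to be found in the camera images.
- vise: grey drill vise bolted on a timber board fixed to the table. Origin on the table below the fixed jaw's face, midway across; x = the way the moving jaw travels to close (from crank to fixed jaw), y across the jaws, z up. Bed at z = 66 mm; jaws 100 mm wide, tops at z = 101 mm. The nut block spans x -146 to -126 mm, z to 98 mm; the board x -167 to 55, y -80 to 80, z 0 to 38 mm
- vise_fixed_jaw: the fixed jaw, at the end away from the crank. Origin and axes as vise when unloaded: its clamping face is the plane x = 0, and it reaches to x = 36 mm. Screwed tight, the vise gives a little: this jaw is pushed along +x by about 1 mm for each 60 N of grip, and springs back
- bed (a point): on top of the bed, against the middle of the fixed jaw's face (vise x = 0, y = 0, z = 66 mm), axes as the vise's. Blocks stand on the bed with their 20 mm thickness along this x, at x below 0, and stick out 25 mm above the jaws
- vise_jaw (a joint): travel of the moving jaw in m: 0 = fully open, jaw faces 86 mm apart; grows as it closes, so the gap is 86 mm less this (plus the fixed jaw's give); stops at 55 mm. Moved only by the screw. Starts between 0 and 8 mm. The jaw reaches 35 mm back from its face
- vise_crank (a joint): turn of the crank in rad about the vise's x axis; grows as it closes, clockwise seen from the crank end; 0 = fully open, knob straight up. A full turn advances jaw, screw and crank by 8 mm. Turns with about 4 N at the knob and stays where it is left; once the blocks are gripped it goes on turning, a little harder the tighter it gets (some 3 N more per quarter turn)
- knob_grip (a point): the point to grip on the crank's black knob, a cylinder 22 mm across and 66 mm long that spins freely on its pin, lying parallel to vise x and pointing away from the vise; on its axis, 45 mm out from the crank arm. At crank angle a it is at vise x = -263 mm + jaw travel, y = -45 mm sin a, z = 80 mm + 45 mm cos a. Fingers kept pointing down can carry it round whole turns
- block1: aluminium bearing block, a plate 20 mm thick (its x), 54 mm wide (its y), 60 mm tall (z up), flat sides, with an empty 26 mm bore through its thickness; origin at the centre of its underside. It stands upright on the table. 150 g; it topples if knocked. Two or three of block1 to block3 are there
- block2: aluminium bearing block, a plate 20 mm thick (its x), 54 mm wide (its y), 60 mm tall (z up), flat sides, with an empty 26 mm bore through its thickness; origin at the centre of its underside. It stands upright on the table. 150 g; it topples if knocked. Two or three of block1 to block3 are there
- block3: aluminium bearing block, a plate 20 mm thick (its x), 54 mm wide (its y), 60 mm tall (z up), flat sides, with an empty 26 mm bore through its thickness; origin at the centre of its underside. It stands upright on the table. 150 g; it topples if knocked. Two or three of block1 to block3 are there
- bush1: bronze bush, a plain sleeve 28 mm across and 22 mm tall, standing on end on the table; origin at the centre of its underside, z along its axis. 50 g. Two or three of bush1 to bush3 are there
- bush2: bronze bush, a plain sleeve 28 mm across and 22 mm tall, standing on end on the table; origin at the centre of its underside, z along its axis. 50 g. Two or three of bush1 to bush3 are there
- bush3: bronze bush, a plain sleeve 28 mm across and 22 mm tall, standing on end on the table; origin at the centre of its underside, z along its axis. 50 g. Two or three of bush1 to bush3 are there
- tray_top: topmost of three equal grey plastic trays nested in a pile: empty, 122 (x) by 162 mm (y) over the rim, 42 mm tall, walls leaning; origin at the centre of its underside. The rim is a lip 9 mm thick and 12 mm tall, its middle at x = +-56.5 and y = +-76.5 mm. Inner floor 3 mm up, flat for 78 by 118 mm, with an 8 mm lug in each corner. 160 g. Sits loose 17 mm above the next; lifts straight out
- tray_middle: the tray below the top one; same shape; stays on the pile
- tray_bottom: the lowest tray, on the table; same shape; stays where it is
- mat: thin black rubber mat fixed to the table, 120 (x) by 160 mm (y), 3 mm thick, origin at the centre of its underside; the tray's foot is 84 by 124 mm
- roller: bystander: dryer drum roller, a white wheel with a rubber tyre, 72 mm across, 26 mm thick, lying flat; origin on its underside
- level_foot: bystander: machine levelling foot, a 42 mm rubber disc with an upright threaded stud, 54 mm tall in all; origin on its underside
- wrench: bystander: open-ended wrench, 190 mm long, lying on the table; origin on its underside
- screwdriver: bystander: screwdriver, 200 mm long, lying on the table; origin on its underside
Not all that is in view belongs to the job. What is shaped like the block2 but green is not meant. Leave any orange look-alike of the bush3 alone.

How it is judged:
By the outcome, as a careful person would: the job done as asked, in the order asked, and still so for the second after the job is handed in, with the robot touching nothing.
Of block1, block2, block3 only 2 to 3 are there at a start; the rules pass over those that are not, and their reading is None.
Of bush1, bush2, bush3 only 2 to 3 are there at a start; the rules pass over those that are not, and their reading is None.
At some moment in a run one of bush1, bush2, bush3 may be knocked a few centimetres aside while the robot is not near it.
It also fails if it takes over 210 s, if anything falls off the work surface, if the arm or the gripper's body presses on something with over 40 N, if the wrist force passes 120 N, or if a joint passes its speed limit or range.

## Working session

There is one attempt and no reset: what is moved stays moved. The work goes in short steps, Python scripts to look and compute and a tool call to move; the robot and the scene stay as the last step left them, time stands still between calls to the robot, and variables do not carry over. Pictures are saved under pics/ and viewed, at most 14 in all, crops included, and the job is handed in when it is done.

Besides the shell and the picture viewer there is one more tool, called as name(argument=value, ...) on one line, values as JSON. servo_tool: Moves the arm, as the interface text tells. Its arguments: {"type":"object","properties":{"plan":{"type":"array"}},"required":["plan"]}

```bash
mkdir -p pics; cat > h.py <<'E'
import numpy as np, cv2
from workcell import ctrl
def save(name,fn):
    im=ctrl.get_image(name); cv2.imwrite('pics/'+fn,im); return im
def cam(name):
    c=ctrl.camera_info(name); f=200/np.tan(np.radians(c['fovy'])/2)
    K=np.array([[f,0,c['cx']],[0,f,c['cy']],[0,0,1.]])
    if name=='wrist':
        o=ctrl.get_obs(); T=np.eye(4); T[:3,:3]=cv2.Rodrigues(np.array(o['orientation'],float))[0]; T[:3,3]=o['ee_pos']
        W=np.linalg.inv(T@np.array(c['T_tool_cam'])); return K,W[:3,:3],W[:3,3]
    return K,cv2.Rodrigues(np.array(c['rvec'],float))[0],np.array(c['tvec'],float).ravel()
def ray(C,px,z):
    K,R,t=C; d=R.T@np.linalg.inv(K)@np.array([px[0],px[1],1.]); o=-R.T@t
    return o+d*(z-o[2])/d[2]
def proj(C,P):
    K,R,t=C; p=(K@(R@np.atleast_2d(P).T+t[:,None])).T; return p[:,:2]/p[:,2:]
E
python3 -c "
from h import *
for n in ['scene','side','wrist']: 
    save(n,n+'0.png'); c=ctrl.camera_info(n); print(n,c)
    K,R,t=cam(n); print(-R.T@t, R[2])
print(ctrl.get_obs())"
```

```text
scene {'fovy': 51.29792234274318, 'cx': 322.94360921215474, 'cy': 196.18787721909032, 'rvec': array([ 2.2212587 ,  1.19088029, -0.40595718]), 'tvec': array([-291.04600742, -322.2860038 , 1406.86880056])}
[1093.7133662  -386.11386212  906.95260447] [-0.51249251  0.34732031 -0.78531524]
side {'fovy': 52.510805686812475, 'cx': 319.04428522300003, 'cy': 202.32992708380456, 'rvec': array([ 0.14276439, -2.68219651,  1.54606852]), 'tvec': array([ 566.89680645,  145.69189334, 1032.62958432])}
[487.1757947  873.82893534 638.75246549] [ 0.08263928 -0.86114773 -0.50159281]
wrist {'fovy': 70.23881232860212, 'cx': 320.76229849734125, 'cy': 202.81509237909486, 'T_tool_cam': array([[ 1.60917640e-04, -9.54782828e-01, -2.97304096e-01,
         8.08488896e+01],
       [ 9.99999947e-01,  2.38143792e-04, -2.23535340e-04,
         7.70067948e-01],
       [ 2.84228829e-04, -2.97304044e-01,  9.54782815e-01,
        -1.48411268e+02],
       [ 0.00000000e+00,  0.00000000e+00,  0.00000000e+00,
         1.00000000e+00]])}
[ 220.0545503  -591.12083225  384.47221628] [-0.28991575 -0.06580274 -0.95478734]
{'t': 0.15, 'qpos': array([-1.36200335e+00,  4.23718128e-01,  1.63048081e+00, -4.91505711e-06,
        1.08859216e+00, -1.89957596e-02]), 'qvel': array([ 2.33737974e-04, -2.47370302e-03, -2.75788660e-03, -1.01841954e-03,
        1.16810050e-03, -5.20667902e-05]), 'joint_torque': array([-3.63403715e-04, -5.44984031e+01, -2.73919004e+01,  6.44469447e-02,
        2.03692156e-02, -8.04508818e-05]), 'ee_pos': array([ 141.08277934, -608.45458563,  236.06048872]), 'orientation': array([-3.12005310e+00, -3.56904650e-01,  1.85116046e-04]), 'ft_force': array([ 0.10594973, -0.87370668,  0.45392377]), 'moment': array([-0.00142372, -0.04743764,  0.0135    ]), 'grasp_force': 0.0, 'width': 87.78695511913952}
```

View pics/scene0.png

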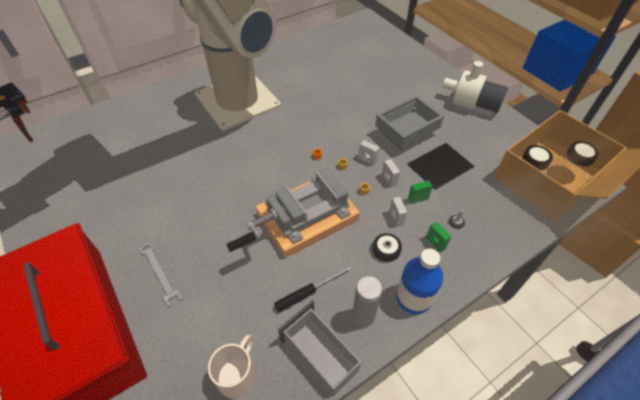

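View pics/side0.png

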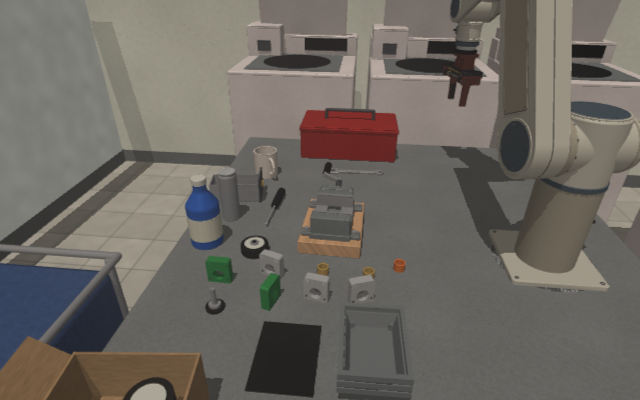

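Scene picture: vise at (305,210) with crank at (245,238). Three aluminium blocks at (368,152), (390,172) and (398,211), with green look-alikes at (420,190) and (438,235). Bronze bushes at (342,163) and (364,188), an orange one at (317,153). Tray pile at (408,122), mat at (440,165). The side view agrees.

```bash
python3 -c "
from h import *
C=cam('scene');D=cam('side')
for n,p,q,z in [('b1',(368,153),(362,290),30),('b2',(390,173),(317,288),30),('b3',(398,211),(271,263),30),('u1',(342,163),(369,272),11),('u2',(364,188),(323,270),11),('or',(317,153),(400,266),11),('tray',(408,118),(373,340),60),('mat',(440,165),(287,356),3),('g1',(420,191),(270,292),30),('g2',(438,236),(219,270),30),('knob',(240,241),(330,172),100),('jawmoving',(290,203),(335,195),101),('fixed',(332,185),(333,215),101),('foot',(457,220),(214,303),10),('roller',(387,246),(255,246),15)]:
    print(n,ray(C,p,z).round()[:2],ray(D,q,z).round()[:2])
"
```

```text
b1 [460. 201.] [456. 197.]
b2 [556. 205.] [554. 202.]
b3 [670. 138.] [672. 128.]
u1 [437. 125.] [439. 112.]
u2 [548. 122.] [549. 117.]
or [363.  86.] [364.  81.]
tray [432. 373.] [436. 360.]
mat [597. 366.] [594. 365.]
g1 [652. 231.] [654. 226.]
g2 [785. 171.] [786. 167.]
knob [ 571. -258.] [ 561. -238.]
jawmoving [ 541. -108.] [537. -94.]
fixed [550.   9.] [535.  10.]
foot [769. 260.] [772. 252.]
roller [731.  54.] [731.  46.]
```

servo_tool(plan=[[0,[20,35,20],0],[0,[40,70,40],0],[0,[60,110,60],0],[0,[80,150,80],0],[0,[100,185,100],0],[0,[120,220,120],0],[0,[140,255,140],0],[0,[160,290,160],0],[0,[180,325,180],0],[0,[200,360,200],0]])

```text
t: 0.98
ee_pos: [323.0, -279.1, 419.2]
orientation: [3.121, 0.356, 0.0]
ft_force: [0.7, -1.4, -0.7]
width: 87.9
grasp_force: 0.0
```

servo_tool(plan=[[0,[15,35,5],0],[0,[30,70,10],0],[0,[50,105,15],0],[0,[65,140,20],0],[0,[80,180,20],0],[0,[95,220,20],0],[0,[110,255,20],0],[0,[130,290,20],0],[0,[130,320,20],0],[0,[130,320,20],0]])

```text
t: 1.82
ee_pos: [453.1, 43.3, 437.8]
orientation: [-3.119, -0.364, 0.001]
ft_force: [-1.1, -0.5, -0.3]
width: 87.9
grasp_force: 0.0
```

```bash
python3 -c "
from h import *
o=ctrl.get_obs();print(o)
C=cam('wrist');np.savez('w1.npz',K=C[0],R=C[1],t=C[2]);im=save('wrist','w1.png')
C=cam('scene');s=save('scene','s1.png');d=save('side','d1.png')
"
```

```text
{'t': 1.8167, 'qpos': array([ 6.81040935e-02, -2.64451870e-02,  1.73171960e+00,  1.67143124e-03,
        1.43727692e+00,  1.40623076e+00]), 'qvel': array([-0.07840553, -0.01993775,  0.01849204, -0.03967466,  0.00787324,
       -0.09759201]), 'joint_torque': array([  1.47741996, -30.55066824, -33.36227417,   0.23197458,
        -0.18324388,   0.81712961]), 'ee_pos': array([453.06063992,  43.32161559, 437.8473036 ]), 'orientation': array([-3.11870891e+00, -3.64107175e-01,  1.37795904e-03]), 'ft_force': array([-1.14562659, -0.51612742, -0.26056192]), 'moment': array([0.01126562, 0.00426711, 0.00174137]), 'grasp_force': 0.0, 'width': 87.91979281713377}
```

View pics/w1.png

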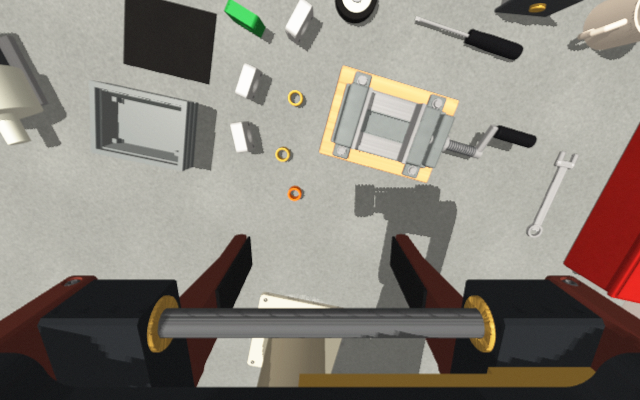

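Top view: the pile is at (145,125) and the mat at (170,40). Blocks are at (240,137), (248,82) and (300,20), and the green one at (243,15). Bushes are at (283,155) and (296,98), the orange one at (295,193). The vise board is centred at (390,122), and the knob is at (515,135). I'll fit models to these.

```bash
cat >> h.py <<'E'
from scipy.optimize import minimize
def boxpts(x,y,a,dx,dy,z0,z1,ox=0,oy=0):
    P=np.array([[ox+sx*dx/2,oy+sy*dy/2] for sx in(-1,1) for sy in(-1,1)])
    c,s=np.cos(a),np.sin(a); P=P@np.array([[c,s],[-s,c]])+[x,y]
    return np.vstack([np.c_[P,np.full(4,z)] for z in(z0,z1)])
def sil(C,P,sh,S=4):
    m=np.zeros((sh[0]*S,sh[1]*S),np.uint8); h=cv2.convexHull((proj(C,P)*S+S/2-.5).astype(np.float32)).round().astype(int)
    cv2.fillConvexPoly(m,h,1); return m
def fit(C,mask,fun,x0,step,S=4):
    M=cv2.resize(mask,None,fx=S,fy=S,interpolation=cv2.INTER_LINEAR)>127
    def cost(p):
        m=sil(C,fun(p),mask.shape,S)>0; return 1-(m&M).sum()/max(1,(m|M).sum())
    n=len(x0); sx=np.vstack([x0]+[np.array(x0)+np.eye(n)[i]*step[i] for i in range(n)])
    for _ in range(2):
        r=minimize(cost,sx[0],method='Nelder-Mead',options=dict(initial_simplex=sx,xatol=.02,fatol=1e-4)); sx=np.vstack([r.x]+[r.x+np.eye(n)[i]*step[i]/2 for i in range(n)])
    return r.x,r.fun
def comp(mask,px):
    n,l,st,ce=cv2.connectedComponentsWithStats(mask.astype(np.uint8)); k=l[int(px[1]),int(px[0])]; return ((l==k)&(k>0)).astype(np.uint8)*255
E
python3 -c "
from h import *
im=save('wrist','w2.png');C=cam('wrist')
hsv=cv2.cvtColor(im,cv2.COLOR_BGR2HSV)
for p in [(240,130),(248,137),(248,75),(257,88),(300,15),(200,200),(470,200),(170,40),(515,135),(288,98),(283,148),(295,187),(330,140),(450,105)]: print(p,hsv[p[1],p[0]])
cv2.imwrite('pics/crop1.png',cv2.resize(im[0:200,220:550],None,fx=2.4,fy=2.4,interpolation=cv2.INTER_CUBIC))
"
```

```text
(240, 130) [ 18  16 161]
(248, 137) [ 21  13 138]
(248, 75) [ 15   2 254]
(257, 88) [24 13 98]
(300, 15) [ 30   1 253]
(200, 200) [ 30  12 186]
(470, 200) [ 30  12 188]
(170, 40) [15 26 40]
(515, 135) [130  24  32]
(288, 98) [ 21  47 103]
(283, 148) [ 21 175 217]
(295, 187) [ 11 233 154]
(330, 140) [ 54   8 157]
(450, 105) [ 25  84 254]
```

View pics/crop1.png

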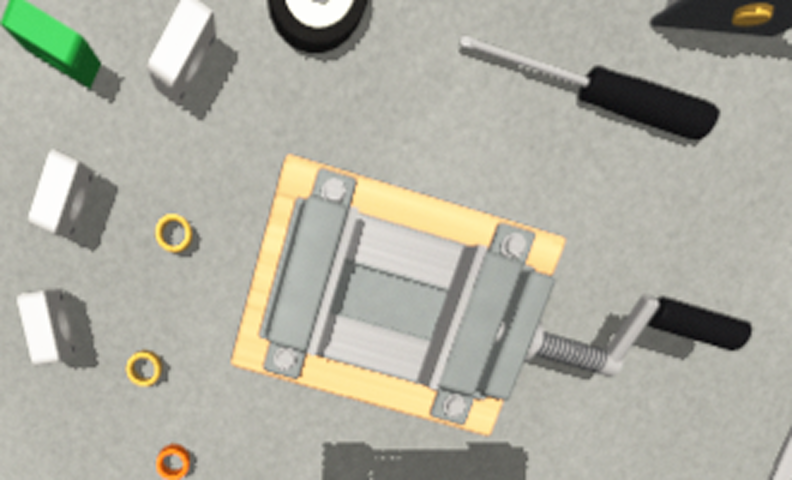

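The crop clearly shows the three blocks' bright top faces, two bronze bushes, the vise, and the knob tilted to the +x side, about (700,322) in the crop.

```bash
cat > m1.py <<'E'
from h import *
im=cv2.imread('pics/w2.png');C=cam('wrist');hsv=cv2.cvtColor(im,cv2.COLOR_BGR2HSV);H,S,V=cv2.split(hsv)
W=((V>225)&(S<40))
for n,px,xy in [('b1',(235,137),(458,199)),('b2',(243,80),(555,204)),('b3',(297,15),(671,133))]:
    m=comp(W,px); best=None
    for a in (-.8,-.3,.2,.7):
        r=fit(C,m,lambda p:boxpts(p[0],p[1],p[2],20,54,60,60.0),(*ray(C,np.argwhere(m>0).mean(0)[::-1],60)[:2],np.pi/2+a),(6,6,.2))
        if best is None or r[1]<best[1]: best=r
    print(n,best[0].round(3),np.degrees(best[0][2]).round(1)%180,round(best[1],3))
B=(H>10)&(H<28)&(S>60)&(V>120)
m=(B*255).astype(np.uint8);m[:60]=0;m[190:]=0;m[:,:315]=0;m[:,465:]=0
m=cv2.morphologyEx(m,cv2.MORPH_OPEN,np.ones((2,2)))
h=cv2.convexHull(cv2.findNonZero(m));mm=np.zeros_like(m);cv2.fillConvexPoly(mm,h,255)
r=fit(C,mm,lambda p:boxpts(p[0],p[1],p[2],222,160,0,38,-56,0),(535,0,np.pi/2-.25),(6,6,.1))
print('vise',r[0].round(3),np.degrees(r[0][2]),r[1]); v=r[0]
for n,px in [('u1',(283,155)),('u2',(296,98)),('or',(295,193))]:
    m=((S>100)&(V>90)).astype(np.uint8)[px[1]-14:px[1]+14,px[0]-14:px[0]+14]; h=cv2.convexHull(cv2.findNonZero(m)).reshape(-1,2)+[px[0]-14,px[1]-14]
    (c,rad)=cv2.minEnclosingCircle(h.astype(np.float32)); print(n,ray(C,c,22).round(1),rad)
m=((V<70)).astype(np.uint8)*255; m=comp(m,(515,135))
# jaw faces/knob in vise frame
c,s=np.cos(v[2]),np.sin(v[2])
def tov(P): d=np.array(P[:2])-v[:2]; return np.array([c*d[0]+s*d[1],-s*d[0]+c*d[1]]).round(1)
k=np.argwhere(m>0).mean(0)[::-1]
for z in (90,100,110,120,125): print('knob centroid z',z,tov(ray(C,k,z)))
cr=lambda x,y:(x/2.4+220,y/2.4)
for q in [(480,245),(440,390),(348,215),(315,350)]: print(q,tov(ray(C,cr(*q),101)))
m=comp((V<70).astype(np.uint8),(170,40)); print('mat',ray(C,np.argwhere(m>0).mean(0)[::-1],3))
E
python3 m1.py
```

```text
b1 [458.524 197.986   1.948] 111.6 0.115
b2 [555.393 201.226   1.384] 79.3 0.107
b3 [671.759 131.477   1.223] 70.1 0.067
vise [538.725  -9.286   1.531] 87.7031486126268 0.013387529187926961
u1 [441.6 118.1  22. ] 7.508602142333984
u2 [550.4 114.6  22. ] 8.095612525939941
or [369.1  80.1  22. ] 7.632268905639648
knob centroid z 90 [-257.   -43.3]
knob centroid z 100 [-250.6  -42.3]
knob centroid z 110 [-244.1  -41.2]
knob centroid z 120 [-237.6  -40.1]
knob centroid z 125 [-234.3  -39.6]
(480, 245) [-84.3 -50.4]
(440, 390) [-92.4  48.6]
(348, 215) [  6.9 -44.8]
(315, 350) [ 1.9 45.3]
mat [596.95451853 361.08819177   3.        ]
```

```bash
cat > ov.py <<'E'
from h import *
im=cv2.imread('pics/w2.png');C=cam('wrist');Sx=4;x0,y0,x1,y1=310,40,510,190
big=cv2.resize(im[y0:y1,x0:x1],None,fx=Sx,fy=Sx,interpolation=cv2.INTER_CUBIC)
def dr(P,col):
    p=(proj(C,P)-[x0,y0]+.5)*Sx; cv2.polylines(big,[p.round().astype(int)],True,col,1)
def R(v,xa,xb,ya,yb,z):
    c,s=np.cos(v[2]),np.sin(v[2]); return np.array([[v[0]+c*x-s*y,v[1]+s*x+c*y,z] for x,y in((xa,ya),(xb,ya),(xb,yb),(xa,yb))])
for v,col in (((538.7,-9.3,1.531),(0,0,255)),):
    dr(R(v,-167,55,-80,80,38),col);dr(R(v,0,36,-50,50,101),col);dr(R(v,-117,-82,-50,50,101),(255,0,0));dr(R(v,-146,-126,-20,20,98),(0,255,0))
cv2.imwrite('pics/ov.png',big)
E
python3 ov.py
```

```text
(no output)
```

View pics/ov.png

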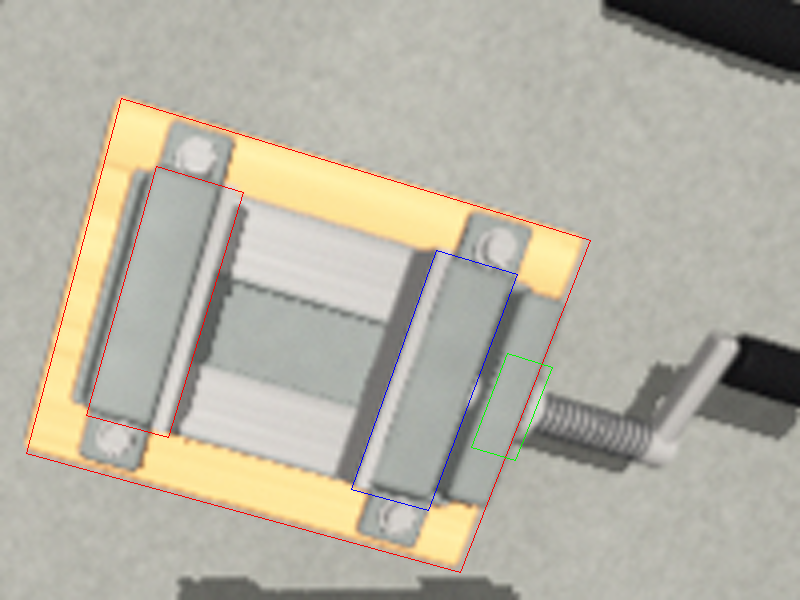

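servo_tool(plan=[[0,[0,16,-25],7],[0,[1,32,-50],14],[0,[1,48,-75],21],[0,[2,64,-100],28],[0,[2,80,-125],35],[0,[3,96,-150],42],[0,[3,112,-175],49],[0,[4,128,-200],56],[0,[5,142,-225],63],[0,[5,155,-248],70]])

```text
t: 2.85
ee_pos: [458.3, 193.2, 189.2]
orientation: [2.348, 2.087, 0.0]
ft_force: [0.3, -0.2, 0.3]
width: 87.6
grasp_force: 0.0
```

servo_tool(plan=[[0,[0,0,0],7],[0,[0,0,0],14],[0,[0,0,0],21],[0,[0,0,0],28],[0,[0,0,0],28],[0,[0,0,0],28]])

```text
t: 3.35
ee_pos: [458.3, 192.9, 190.5]
orientation: [1.785, 2.585, 0.0]
ft_force: [-0.5, 1.4, -0.4]
width: 87.5
grasp_force: 0.0
```

```bash
cat > blk.py <<'E'
# refine a block below the hand: args fn x y yawdeg
from h import *; import sys
fn=sys.argv[1]; x,y,a=map(float,sys.argv[2:5])
o=ctrl.get_obs(); C=cam('wrist'); im=save('wrist',fn); hsv=cv2.cvtColor(im,cv2.COLOR_BGR2HSV)
p=proj(C,[[x,y,60]])[0]; print('px',p, 'hsv',hsv[int(p[1]),int(p[0])])
m=comp((hsv[...,2]>225)&(hsv[...,1]<40),p); print('area',(m>0).sum())
r=fit(C,m,lambda q:boxpts(*q,20,54,60,60.),(x,y,np.radians(a)),(4,4,.1))
e=o['ee_pos']; w=o['orientation']; yaw=2*np.degrees(np.arctan2(w[1],w[0]))%180
print('block',r[0][:2].round(1),np.degrees(r[0][2]).round(1),'err',round(r[1],3)); print('tcp',e.round(1),'yaw',yaw.round(1),'delta',(r[0][:2]-e[:2]).round(1),(np.degrees(r[0][2])-yaw).round(1),'q',o['qpos'].round(2))
E
python3 blk.py b1.png 458.5 198 111.6
```

```text
px [323.89839848 193.37543538] hsv [ 30   2 252]
area 990
block [459.1 198.2] 111.3 err 0.091
tcp [458.3 192.9 190.5] yaw 110.7 delta [0.8 5.3] 0.6 q [ 0.37  0.3   1.95 -0.    0.89  0.01]
```

servo_tool(plan=[[0,[1,5,-25],1],[0,[1,5,-60],1],[0,[1,5,-95],1],[0,[1,5,-125],1],[0,[1,5,-145],1],[0,[1,5,-145],1],[1,[1,5,-145],1],[1,[1,5,-145],1],[1,[1,5,-145],1],[1,[1,5,-145],1]])

```text
t: 4.23
ee_pos: [459.9, 199.4, 46.9]
orientation: [1.755, 2.603, 0.004]
ft_force: [-0.3, -0.1, 0.6]
width: 64.4
grasp_force: 0.0
```

servo_tool(plan=[[1,[0,0,0],0],[1,[0,0,0],0],[1,[0,0,10],0],[1,[0,0,40],0],[1,[0,0,80],0],[1,[0,0,120],0],[1,[0,0,155],0],[1,[0,0,155],0]])

```text
t: 4.9
ee_pos: [462.2, 200.5, 207.5]
orientation: [1.752, 2.6, 0.015]
ft_force: [1.0, 0.5, -0.9]
width: 53.9
grasp_force: 30.0
```

servo_tool(plan=[[1,[10,-32,5],-5],[1,[22,-65,5],-10],[1,[33,-97,5],-15],[1,[44,-130,5],-20],[1,[55,-163,5],-24],[1,[66,-195,5],-24],[1,[76,-223,5],-24],[1,[76,-223,5],-24],[1,[76,-223,5],-24],[1,[76,-223,5],-24]])

```text
t: 5.73
ee_pos: [534.0, -23.7, 205.0]
orientation: [-2.259, -2.182, 0.001]
ft_force: [1.0, 0.2, -1.8]
width: 54.0
grasp_force: 30.0
```

```bash
cat > st.py <<'E'
from h import *
o=ctrl.get_obs(); w=o['orientation']; e=o['ee_pos']
v=np.array([538.7,-9.3]);a=np.radians(87.7);u=np.array([np.cos(a),np.sin(a)]);n=np.array([-u[1],u[0]])
print('t',o['t'],'tcp',e.round(1),'rv',w.round(3),'yaw',(2*np.degrees(np.arctan2(w[1],w[0]))%180).round(2),'vise xy',(u@(e[:2]-v)).round(1),(n@(e[:2]-v)).round(1),'F',o['ft_force'].round(1),'w',round(o['width'],1),round(o['grasp_force'],1),'q',o['qpos'].round(2))
E
python3 st.py
```

```text
t 5.7333 tcp [534.  -23.7 205. ] rv [-2.259e+00 -2.182e+00  1.000e-03] yaw 88.01 vise xy -14.5 4.1 F [ 1.   0.2 -1.8] w 54.0 30.0 q [-0.07  0.33  1.85  0.    0.95 -0.03]
```

```bash
python3 -c "
from h import *
C=cam('wrist');im=save('wrist','h1.png')
def dr(P,col): cv2.polylines(im,[proj(C,P).round().astype(int)],True,col,1)
def R(v,xa,xb,ya,yb,z):
    c,s=np.cos(v[2]),np.sin(v[2]); return np.array([[v[0]+c*x-s*y,v[1]+s*x+c*y,z] for x,y in((xa,ya),(xb,ya),(xb,yb),(xa,yb))])
v=(538.7,-9.3,1.531)
dr(R(v,0,36,-50,50,101),(0,0,255));dr(R(v,-119,-84,-50,50,101),(255,0,0))
e=ctrl.get_obs()['ee_pos']; dr(R((e[0],e[1],1.531),-10,10,-27,27,e[2]+14),(0,255,0))
cv2.imwrite('pics/h1o.png',im)"
```

```text
(no output)
```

View pics/h1o.png

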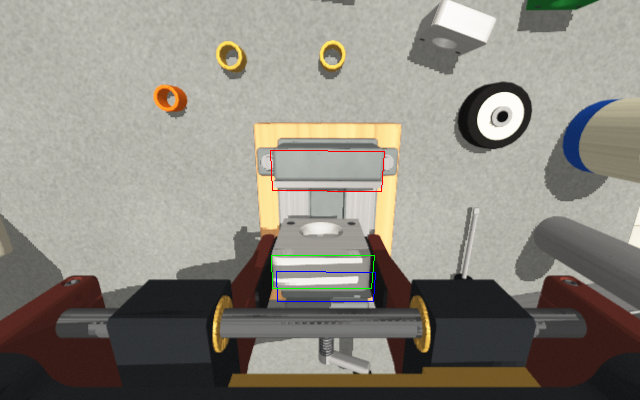

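The overlay shows the gripped block at (320,265) as expected, and the fixed jaw (red) matches the image. Placing it.

servo_tool(plan=[[1,[4,1,-20],0],[1,[4,1,-45],0],[1,[4,1,-65],0],[1,[4,1,-80],0],[1,[4,1,-86],0],[1,[4,1,-89],0],[1,[4,1,-91],0],[1,[4,1,-92],0],[1,[4,1,-92],0]])

```text
t: 6.53
ee_pos: [539.3, -22.7, 114.0]
orientation: [2.258, 2.183, 0.001]
ft_force: [-0.8, 0.3, -2.0]
width: 53.7
grasp_force: 30.0
```

```bash
python3 st.py
```

```text
t 6.5333 tcp [539.3 -22.7 114. ] rv [2.258e+00 2.183e+00 1.000e-03] yaw 88.07 vise xy -13.4 -1.2 F [-0.8  0.3 -2. ] w 53.7 30.0 q [-0.06  0.48  1.9   0.    0.77 -0.03]
```

servo_tool(plan=[[1,[0,0,-1],0],[1,[0,0,-2],0],[1,[0,0,-3],0],[1,[0,0,-3],0]])

```text
t: 6.87
ee_pos: [539.4, -23.0, 112.3]
orientation: [2.258, 2.183, 0.002]
ft_force: [-5.4, -0.3, 15.7]
width: 53.7
grasp_force: 30.0
```

```bash
python3 st.py
```

```text
t 6.8667 tcp [539.4 -23.  112.3] rv [2.258e+00 2.183e+00 2.000e-03] yaw 88.04 vise xy -13.6 -1.2 F [-5.4 -0.3 15.7] w 53.7 30.0 q [-0.06  0.48  1.9   0.    0.76 -0.03]
```

servo_tool(plan=[[0,[0,0,0],0],[0,[0,0,0],0],[0,[0,0,0],0],[0,[0,0,20],0],[0,[0,0,55],0],[0,[0,0,85],0],[0,[2,30,90],-3],[0,[4,70,90],-9],[0,[7,110,90],-9],[0,[10,150,90],-9]])

```text
t: 7.7
ee_pos: [548.9, 128.3, 200.8]
orientation: [2.425, 1.997, 0.001]
ft_force: [1.2, -0.4, -1.1]
width: 87.6
grasp_force: 0.0
```

servo_tool(plan=[[0,[3,38,-3],0],[0,[6,74,-5],0],[0,[6,74,-5],0],[0,[6,74,-5],0]])

```text
t: 8.03
ee_pos: [554.5, 202.6, 194.9]
orientation: [-2.42, -2.003, 0.001]
ft_force: [0.2, 0.2, -0.8]
width: 87.8
grasp_force: 0.0
```

```bash
python3 blk.py b2.png 555.4 201.2 79.3
```

```text
px [322.64458482 197.19784122] hsv [ 20   3 251]
area 928
block [555.9 201.2] 79.3 err 0.065
tcp [554.5 202.6 194.9] yaw 79.2 delta [ 1.4 -1.4] 0.0 q [ 0.33  0.42  1.74 -0.    0.98  0.52]
```

servo_tool(plan=[[0,[1,-1,-35],0],[0,[1,-1,-70],0],[0,[1,-1,-105],0],[0,[1,-1,-130],0],[0,[1,-1,-149],0],[0,[1,-1,-149],0],[0,[1,-1,-149],0],[1,[1,-1,-149],0],[1,[1,-1,-149],0],[1,[1,-1,-149],0]])

```text
t: 8.92
ee_pos: [556.9, 200.1, 48.0]
orientation: [2.423, 1.998, 0.004]
ft_force: [0.5, 1.2, -0.4]
width: 70.8
grasp_force: 0.0
```

servo_tool(plan=[[1,[0,0,0],0],[1,[0,0,0],0],[1,[0,0,0],0],[1,[0,0,10],0],[1,[0,0,45],0],[1,[0,0,85],0],[1,[0,0,125],0],[1,[0,0,155],0],[1,[0,-10,160],4],[1,[0,-50,160],9]])

```text
t: 9.75
ee_pos: [558.0, 153.6, 210.5]
orientation: [2.249, 2.189, 0.012]
ft_force: [0.3, -0.8, -1.3]
width: 53.9
grasp_force: 30.0
```

servo_tool(plan=[[1,[-3,-35,0],0],[1,[-6,-75,0],0],[1,[-10,-115,0],0],[1,[-14,-150,0],0],[1,[-17,-185,0],0],[1,[-19,-195,0],0],[1,[-19,-195,0],0],[1,[-19,-195,0],0]])

```text
t: 10.42
ee_pos: [536.7, -45.0, 206.6]
orientation: [-2.261, -2.181, -0.0]
ft_force: [-0.6, -1.2, -1.3]
width: 53.9
grasp_force: 30.0
```

```bash
python3 st.py
```

```text
t 10.4167 tcp [536.7 -45.  206.6] rv [-2.261 -2.181 -0.   ] yaw 87.96 vise xy -35.7 0.6 F [-0.6 -1.2 -1.3] w 53.9 30.0 q [-0.11  0.34  1.85  0.    0.96 -0.07]
```

servo_tool(plan=[[1,[1,-1.5,-30],0],[1,[1,-1.5,-55],0],[1,[1,-1.5,-75],0],[1,[1,-1.5,-85],0],[1,[1,-1.5,-90],0],[1,[1,-1.5,-92],0],[1,[1,-1.5,-94],0],[1,[1,-1.5,-95],0],[1,[1,-1.5,-95],0]])

```text
t: 11.17
ee_pos: [538.4, -46.3, 112.0]
orientation: [2.258, 2.183, 0.001]
ft_force: [0.1, -0.7, -1.5]
width: 53.9
grasp_force: 30.0
```

```bash
python3 st.py
```

```text
t 11.1667 tcp [538.4 -46.3 112. ] rv [2.258e+00 2.183e+00 1.000e-03] yaw 88.06 vise xy -37.0 -1.2 F [ 0.1 -0.7 -1.5] w 53.9 30.0 q [-0.11  0.48  1.9   0.    0.76 -0.07]
```

servo_tool(plan=[[1,[0,0,-1],0],[1,[0,0,-2],0],[1,[0,0,-2],0],[0,[0,0,-2],0],[0,[0,0,-2],0],[0,[0,0,-2],0],[0,[0,0,-2],0],[0,[0,0,20],0],[0,[0,0,55],0],[0,[0,0,85],0]])

```text
t: 12.0
ee_pos: [537.3, -46.4, 196.9]
orientation: [-2.258, -2.182, 0.002]
ft_force: [0.1, 0.8, -0.4]
width: 87.9
grasp_force: 0.0
```

servo_tool(plan=[[0,[23,30,0],-6],[0,[46,60,0],-12],[0,[69,90,0],-18],[0,[92,120,0],-18],[0,[115,150,0],-18],[0,[133,178,0],-18],[0,[133,178,0],-18],[0,[133,178,0],-18]])

```text
t: 12.67
ee_pos: [671.0, 133.0, 195.5]
orientation: [-2.57, -1.806, 0.001]
ft_force: [-0.3, -0.5, 0.2]
width: 87.8
grasp_force: 0.0
```

```bash
python3 blk.py b3.png 671.8 131.5 70.1
```

```text
px [322.6011728 196.8137294] hsv [ 23   4 249]
area 881
block [669.2 132.4] 70.4 err 0.099
tcp [671.  133.  195.5] yaw 70.2 delta [-1.8 -0.6] 0.2 q [ 0.18  0.55  1.52 -0.    1.07  0.52]
```

servo_tool(plan=[[0,[-2,-0.5,-35],0],[0,[-2,-0.5,-70],0],[0,[-2,-0.5,-105],0],[0,[-2,-0.5,-130],0],[0,[-2,-0.5,-149],0],[0,[-2,-0.5,-149],0],[0,[-2,-0.5,-149],0],[1,[-2,-0.5,-149],0],[1,[-2,-0.5,-149],0],[1,[-2,-0.5,-149],0]])

```text
t: 13.55
ee_pos: [669.9, 131.0, 49.3]
orientation: [2.572, 1.802, 0.004]
ft_force: [-1.1, -0.5, 0.3]
width: 71.6
grasp_force: 0.0
```

servo_tool(plan=[[1,[0,0,0],0],[1,[0,0,0],0],[1,[0,0,0],0],[1,[0,0,10],0],[1,[0,0,45],0],[1,[0,0,85],0],[1,[0,0,125],0],[1,[0,0,155],0],[1,[-10,-12,160],6],[1,[-33,-42,160],12]])

```text
t: 14.38
ee_pos: [639.4, 91.6, 211.8]
orientation: [2.359, 2.068, 0.013]
ft_force: [0.3, -0.0, -1.9]
width: 53.9
grasp_force: 30.0
```

servo_tool(plan=[[1,[-18,-30,0],6],[1,[-38,-60,0],6],[1,[-57,-90,0],6],[1,[-76,-120,0],6],[1,[-95,-150,0],6],[1,[-99,-160,0],6],[1,[-99,-160,0],6],[1,[-99,-160,0],6]])

```text
t: 15.05
ee_pos: [537.2, -71.1, 207.9]
orientation: [2.26, 2.181, 0.001]
ft_force: [-0.0, 0.8, -1.6]
width: 54.0
grasp_force: 30.0
```

```bash
python3 st.py; python3 -c "
from h import *
save('side','d2.png'); im=save('wrist','w3.png')
s=cv2.imread('pics/d2.png')[150:300,230:430]
cv2.imwrite('pics/c2.png',np.hstack([cv2.resize(s,(533,400)),im[100:300,230:430].repeat(2,0).repeat(2,1)[:,:260]]))"
```

```text
t 15.05 tcp [537.2 -71.1 207.9] rv [2.260e+00 2.181e+00 1.000e-03] yaw 87.96 vise xy -61.8 -1.0 F [-0.   0.8 -1.6] w 54.0 30.0 q [-0.15  0.34  1.84  0.    0.96 -0.12]
```

View pics/c2.png

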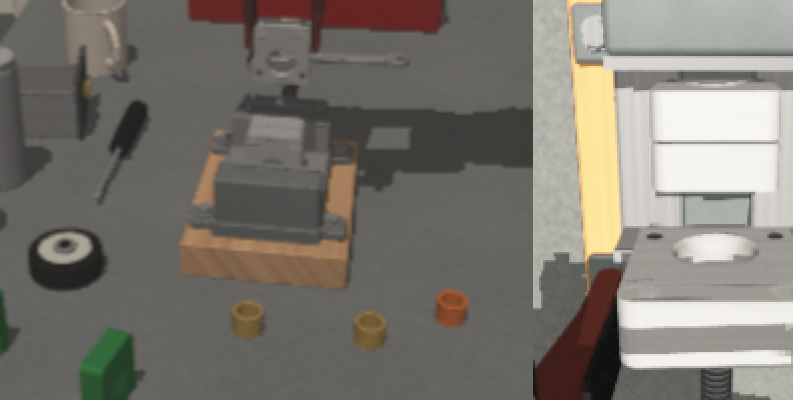

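Two blocks stand parallel against the fixed jaw, and the third is gripped, with the bronze bushes where they were. Placing the third.

servo_tool(plan=[[1,[1,1.5,-30],0],[1,[1,1.5,-55],0],[1,[1,1.5,-75],0],[1,[1,1.5,-85],0],[1,[1,1.5,-90],0],[1,[1,1.5,-93],0],[1,[1,1.5,-95],0],[1,[1,1.5,-97],0],[1,[1,1.5,-98],0],[1,[1,1.5,-98],0]])

```text
t: 15.98
ee_pos: [538.1, -69.0, 113.7]
orientation: [2.258, 2.184, 0.001]
ft_force: [-13.6, 3.5, 36.1]
width: 53.5
grasp_force: 30.0
```

```bash
python3 st.py
```

```text
t 15.9833 tcp [538.1 -69.  113.7] rv [2.258e+00 2.184e+00 1.000e-03] yaw 88.09 vise xy -59.6 -1.8 F [-13.6   3.5  36.1] w 53.5 30.0 q [-0.15  0.48  1.89  0.    0.77 -0.12]
```

servo_tool(plan=[[1,[0,0,2],0],[1,[0,0,2],0],[0,[0,0,2],0],[0,[0,0,2],0],[0,[0,0,2],0],[0,[0,0,25],0],[0,[0,0,60],0],[0,[0,0,95],0],[0,[5,-30,115],0],[0,[10,-70,115],0]])

```text
t: 16.82
ee_pos: [550.7, -138.8, 229.3]
orientation: [2.25, 2.183, 0.007]
ft_force: [2.0, -0.6, -1.0]
width: 87.6
grasp_force: 0.0
```

servo_tool(plan=[[0,[5,-40,0],0],[0,[10,-80,0],0],[0,[18,-115,0],0],[0,[25,-133,0],0],[0,[25,-133,0],0],[0,[25,-133,0],0]])

```text
t: 17.32
ee_pos: [572.6, -273.1, 223.6]
orientation: [-2.26, -2.181, 0.0]
ft_force: [-1.7, 0.4, -0.4]
width: 87.7
grasp_force: 0.0
```

```bash
python3 st.py; python3 -c "
from h import *
C=cam('wrist');im=save('wrist','k1.png')
a=np.radians(87.7);u=np.array([np.cos(a),np.sin(a)]);n=np.array([-u[1],u[0]])
def V(x,y,z): return [*(np.array([538.7,-9.3])+u*x+n*y),z]
for an in (1.3,1.5,1.7):
    tr=an*8/(2*np.pi); P=[V(-263+tr+d,-45*np.sin(an),80+45*np.cos(an)) for d in (-33,33)]
    p=proj(C,P).round().astype(int); cv2.line(im,tuple(p[0]),tuple(p[1]),(0,int(an*400-520)*2,255),1)
cv2.imwrite('pics/k1o.png',im)"
```

```text
t 17.3167 tcp [ 572.6 -273.1  223.6] rv [-2.26  -2.181  0.   ] yaw 87.95 vise xy -262.3 -44.4 F [-1.7  0.4 -0.4] w 87.7 0.0 q [-0.46  0.45  1.62  0.    1.07 -0.43]
```

View pics/k1o.png

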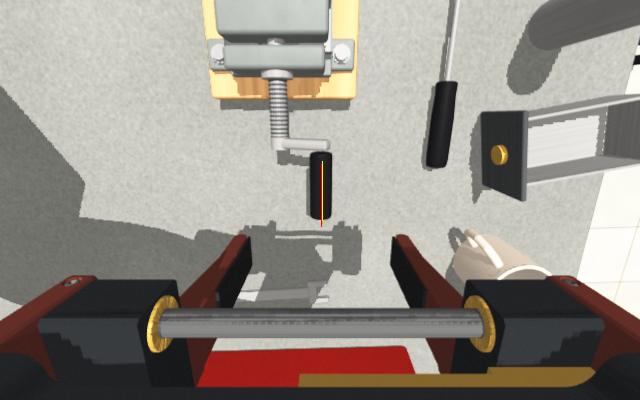

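```bash
python3 -c "
from h import *
from scipy.optimize import least_squares
a=np.radians(87.7);u=np.array([np.cos(a),np.sin(a)]);n=np.array([-u[1],u[0]])
z=np.load('w1.npz');Cs=[(z['K'],z['R'],z['t']),cam('wrist'),cam('scene')]
px=[]
save('scene','s3.png')
for f,p in (('w1.png',(515,135)),('k1.png',(321,185)),('scene0.png',(240,241))):
    V=cv2.cvtColor(cv2.imread('pics/'+f),cv2.COLOR_BGR2HSV)[...,2]; m=comp(V<70,p); (c,s,r)=cv2.minAreaRect(cv2.findNonZero(m)); px.append(c); print(f,c,s,r)
def res(q): return np.concatenate([(proj(C,[q])[0]-p)*w for C,p,w in zip(Cs,px,(1,.7,1))])
r=least_squares(res,[573,-272,80]);e=r.x[:2]-[538.7,-9.3];print('knob centre vise',u@e,n@e,r.x[2],res(r.x).round(1))
"
```

```text
w1.png (514.5093994140625, 136.71697998046875) (41.75760269165039, 13.186612129211426) 15.945395469665527
k1.png (320.4999694824219, 185.49996948242188) (66.99998474121094, 20.999996185302734) 90.0
scene0.png (241.18670654296875, 241.7920684814453) (9.157586097717285, 29.063512802124023) 64.53665161132812
knob centre vise -247.28460567586063 -43.21774000242757 101.26520293145126 [-0.8 -0.8  0.3  0.5 -1.  -0.8]
```

```bash
python3 -c "
from h import *
from scipy.optimize import least_squares
a=np.radians(87.7);u=np.array([np.cos(a),np.sin(a)]);n=np.array([-u[1],u[0]])
z=np.load('w1.npz');Cs=[(z['K'],z['R'],z['t']),cam('wrist'),cam('scene')]
px=[(514.5,136.7),(320.5,185.5),(241.2,241.8)]
def res(q):
    an,d=q; x=-263+an*8/6.2832+d; y=-45*np.sin(an); P=[*(np.array([538.7,-9.3])+u*x+n*y),80+45*np.cos(an)]
    return np.concatenate([(proj(C,[P])[0]-p)*w for C,p,w in zip(Cs,px,(1,.7,1))])
for a0 in (.9,1.6,2.2):
    r=least_squares(res,[a0,5]);print(r.x,r.cost,res(r.x).round(1))
"
```

```text
[ 1.18646688 13.05657005] 4.292028481203417 [-2.3  0.1 -0.7  0.9 -1.5 -0.1]
[ 1.18646742 13.05655947] 4.292028481196323 [-2.3  0.1 -0.7  0.9 -1.5 -0.1]
[ 1.18646776 13.05655531] 4.292028481285167 [-2.3  0.1 -0.7  0.9 -1.5 -0.1]
```

servo_tool(plan=[[0,[-2.5,1,-35],0],[0,[-2.5,1,-70],0],[0,[-2.5,1,-105],0],[0,[-2.5,1,-125],0],[0,[-2.5,1,-132],0],[0,[-2.5,1,-132],0],[1,[-2.5,1,-132],0],[1,[-2.5,1,-132],0],[1,[-2.5,1,-132],0],[1,[-2.5,1,-132],0]])

```text
t: 18.25
ee_pos: [571.2, -271.8, 94.0]
orientation: [2.257, 2.182, 0.001]
ft_force: [0.3, -0.6, 0.0]
width: 65.0
grasp_force: 0.0
```

servo_tool(plan=[[1,[0,0,0],0],[1,[0,0,0],0],[1,[0,0,0],0],[1,[0,0,0],0],[1,[0,0,0],0]])

```text
t: 18.67
ee_pos: [570.3, -271.5, 92.3]
orientation: [-2.259, -2.183, 0.0]
ft_force: [0.8, -0.9, 0.6]
width: 31.0
grasp_force: 0.0
```

```bash
python3 st.py
```

```text
t 18.6667 tcp [ 570.3 -271.5   92.3] rv [-2.259 -2.183  0.   ] yaw 88.05 vise xy -260.7 -42.1 F [ 0.8 -0.9  0.6] w 31.0 0.0 q [-0.46  0.62  1.69 -0.    0.83 -0.43]
```

servo_tool(plan=[[1,[0,0,0],0],[1,[0,0,0],0],[1,[0,0,0],0],[1,[0,0,0],0]])

```text
t: 19.0
ee_pos: [572.3, -271.6, 92.8]
orientation: [2.257, 2.181, 0.003]
ft_force: [6.5, 0.3, -2.0]
width: 21.3
grasp_force: 30.0
```

```bash
python3 st.py
cat > crank.py <<'E'
# print rows: start angle a0, end, n rows, measured offset baseline
import numpy as np,sys
a0,a1,n=float(sys.argv[1]),float(sys.argv[2]),int(sys.argv[3])
a=np.radians(87.7);u=np.array([np.cos(a),np.sin(a)]);m=np.array([-u[1],u[0]])
def P(t): return np.r_[u*(t*8/(2*np.pi))+m*(-45*np.sin(t)),45*np.cos(t)]
for k in range(0,n,10):
    b=a0+(a1-a0)*k/n
    print([[1,[round(float(q),1)for q in P(a0+(a1-a0)*j/n)-P(b)],0] for j in range(k+1,min(n,k+10)+1)])
E
python3 crank.py 1.19 7.473 20
```

```text
t 19.0 tcp [ 572.3 -271.6   92.8] rv [2.257 2.181 0.003] yaw 88.04 vise xy -260.8 -44.1 F [ 6.5  0.3 -2. ] w 21.3 30.0 q [-0.46  0.62  1.69  0.    0.83 -0.43]
[[1, [3.1, 0.3, -13.7], 0], [1, [1.9, 0.7, -27.7], 0], [1, [-3.6, 1.3, -40.7], 0], [1, [-12.9, 2.1, -51.3], 0], [1, [-24.9, 3.0, -58.5], 0], [1, [-38.7, 4.0, -61.6], 0], [1, [-52.6, 4.9, -60.4], 0], [1, [-65.6, 5.8, -54.8], 0], [1, [-76.1, 6.7, -45.5], 0], [1, [-83.3, 7.3, -33.5], 0]]
[[1, [-3.1, 0.5, 13.7], 0], [1, [-1.8, 0.9, 27.7], 0], [1, [3.7, 1.1, 40.7], 0], [1, [13.0, 1.1, 51.3], 0], [1, [25.1, 1.0, 58.5], 0], [1, [38.8, 0.8, 61.6], 0], [1, [52.9, 0.7, 60.4], 0], [1, [65.8, 0.6, 54.8], 0], [1, [76.4, 0.5, 45.6], 0], [1, [83.6, 0.6, 33.5], 0]]
```

```bash
python3 crank.py 1.3 4.3 10
```

```text
[[1, [1.6, 0.3, -13.4], 0], [1, [-0.7, 0.8, -26.6], 0], [1, [-6.9, 1.4, -38.5], 0], [1, [-16.4, 2.2, -48.1], 0], [1, [-28.2, 3.0, -54.4], 0], [1, [-41.4, 4.0, -57.0], 0], [1, [-54.7, 4.9, -55.5], 0], [1, [-67.0, 5.8, -50.2], 0], [1, [-77.2, 6.5, -41.5], 0], [1, [-84.4, 7.2, -30.1], 0]]
```

servo_tool(plan=[[1,[3,0.3,-13.5],0],[1,[1,0.8,-26.5],0],[1,[-5,1.4,-38.5],0],[1,[-15,2.2,-48],0],[1,[-27,3,-54.5],0],[1,[-27,3,-54.5],0]])

```text
t: 19.5
ee_pos: [544.0, -268.5, 34.5]
orientation: [2.257, 2.182, 0.002]
ft_force: [13.2, -4.6, -29.8]
width: 21.3
grasp_force: 30.0
```

```bash
python3 st.py
```

```text
t 19.5 tcp [ 544.  -268.5   34.5] rv [2.257e+00 2.182e+00 2.000e-03] yaw 88.07 vise xy -258.8 -15.7 F [ 13.2  -4.6 -29.8] w 21.3 30.0 q [-0.48  0.68  1.76  0.    0.7  -0.44]
```

```bash
cat > crank.py <<'E'
import numpy as np,sys
a0,n,cx,cy,cz,c,z0,x0=[float(v) for v in sys.argv[1:9]]; n=int(n) # start angle, rows, commanded pose, centre y, centre z, x at a=1.22
step=float(sys.argv[9]) if len(sys.argv)>9 else .35
a=np.radians(87.7);u=np.array([np.cos(a),np.sin(a)]);m=np.array([-u[1],u[0]]);v=np.array([538.7,-9.3])
def P(t): return np.r_[v+u*(x0+(t-1.22)*8/(2*np.pi))+m*(c-45*np.sin(t)),z0+45*np.cos(t)]
base=np.array([cx,cy,cz])
for k in range(0,n,10):
    rows=[(P(a0+step*(j+1))-base).round(1) for j in range(k,min(n,k+10))]
    print([[1,r.tolist(),0] for r in rows]); base=base+rows[-1]
print('end a',a0+step*n,'cmd',base.round(1))
E
python3 crank.py 2.83 10 543.3 -268.5 37.8 -1.8 77.3 -260.8
```

```text
[[1, [-14.9, 1.1, -5.5], 0], [1, [-30.2, 2.2, -2.1], 0], [1, [-43.4, 3.1, 6.2], 0], [1, [-52.9, 4.0, 18.6], 0], [1, [-57.7, 4.6, 33.6], 0], [1, [-57.0, 5.0, 49.2], 0], [1, [-51.0, 5.2, 63.7], 0], [1, [-40.4, 5.2, 75.2], 0], [1, [-26.4, 5.1, 82.4], 0], [1, [-10.9, 5.0, 84.5], 0]]
end a 6.33 cmd [ 532.4 -263.5  122.3]
```

servo_tool(plan=[[1,[-15,1.1,-5.5],0],[1,[-30.2,2.2,-2.1],0],[1,[-43.4,3.1,6.2],0],[1,[-52.9,4.0,18.6],0],[1,[-57.7,4.6,33.6],0]])

```text
t: 19.92
ee_pos: [486.1, -264.0, 71.0]
orientation: [2.258, 2.182, 0.002]
ft_force: [13.4, 3.1, -5.7]
width: 21.0
grasp_force: 30.0
```

```bash
python3 st.py
```

```text
t 19.9167 tcp [ 486.1 -264.    71. ] rv [2.258e+00 2.182e+00 2.000e-03] yaw 88.02 vise xy -256.6 42.3 F [13.4  3.1 -5.7] w 21.0 30.0 q [-0.52  0.56  1.88  0.    0.69 -0.49]
```

servo_tool(plan=[[1,[0.7,0.4,15.6],0],[1,[6.7,0.6,30.1],0],[1,[17.3,0.6,41.6],0],[1,[31.3,0.5,48.8],0],[1,[46.8,0.4,50.9],0]])

```text
t: 20.33
ee_pos: [531.0, -263.4, 121.4]
orientation: [-2.256, -2.182, 0.004]
ft_force: [-5.5, -3.9, -6.6]
width: 21.2
grasp_force: 30.0
```

```bash
python3 st.py
```

```text
t 20.3333 tcp [ 531.  -263.4  121.4] rv [-2.256 -2.182  0.004] yaw 88.08 vise xy -254.2 -2.5 F [-5.5 -3.9 -6.6] w 21.2 30.0 q [-0.48  0.53  1.77 -0.    0.84 -0.44]
```

```bash
python3 crank.py 6.30 30 532.4 -263.5 122.3 -2.2 76.8 -260.6 0.36
```

```text
[[1, [14.9, -0.0, -3.7], 0], [1, [28.5, -0.1, -12.2], 0], [1, [38.4, -0.0, -25.0], 0], [1, [43.0, 0.2, -40.4], 0], [1, [42.0, 0.7, -56.5], 0], [1, [35.4, 1.4, -71.1], 0], [1, [24.0, 2.4, -82.5], 0], [1, [9.3, 3.4, -89.2], 0], [1, [-6.7, 4.5, -90.2], 0], [1, [-22.1, 5.6, -85.5], 0]]
[[1, [-12.7, 1.0, 9.8], 0], [1, [-21.2, 1.8, 23.5], 0], [1, [-24.3, 2.3, 39.3], 0], [1, [-21.7, 2.7, 55.2], 0], [1, [-13.6, 2.8, 69.1], 0], [1, [-1.1, 2.8, 79.4], 0], [1, [14.2, 2.6, 84.5], 0], [1, [30.3, 2.4, 84.0], 0], [1, [45.2, 2.3, 77.8], 0], [1, [56.9, 2.3, 66.8], 0]]
[[1, [7.1, 0.2, -14.5], 0], [1, [8.7, 0.6, -30.5], 0], [1, [4.5, 1.2, -46.1], 0], [1, [-4.8, 2.0, -59.2], 0], [1, [-18.2, 3.0, -68.1], 0], [1, [-33.9, 4.1, -71.7], 0], [1, [-49.8, 5.2, -69.6], 0], [1, [-64.0, 6.2, -62.0], 0], [1, [-74.6, 7.1, -49.9], 0], [1, [-80.2, 7.8, -34.8], 0]]
end a 17.099999999999998 cmd [ 487.  -247.8   68.8]
```

servo_tool(plan=[[1,[14.9,0,-3.7],0],[1,[28.5,-0.1,-12.2],0],[1,[38.4,0,-25],0],[1,[43,0.2,-40.4],0],[1,[42,0.7,-56.5],0],[1,[35.4,1.4,-71.1],0],[1,[24,2.4,-82.5],0],[1,[9.3,3.4,-89.2],0],[1,[-6.7,4.5,-90.2],0],[1,[-22.1,5.6,-85.5],0]])

```text
t: 21.17
ee_pos: [511.1, -258.1, 35.9]
orientation: [2.257, 2.182, 0.002]
ft_force: [7.7, -0.0, 1.0]
width: 21.2
grasp_force: 30.0
```

servo_tool(plan=[[1,[-12.7,1.0,9.8],0],[1,[-21.2,1.8,23.5],0],[1,[-24.3,2.3,39.3],0],[1,[-21.7,2.7,55.2],0],[1,[-13.6,2.8,69.1],0],[1,[-1.1,2.8,79.4],0],[1,[14.2,2.6,84.5],0],[1,[30.3,2.4,84],0],[1,[45.2,2.3,77.8],0],[1,[56.9,2.3,66.8],0]])

```text
t: 22.0
ee_pos: [567.5, -255.7, 103.8]
orientation: [-2.258, -2.183, 0.001]
ft_force: [-5.6, -0.8, 1.1]
width: 21.5
grasp_force: 30.0
```

```bash
python3 st.py; python3 -c "
from h import *
s=save('side','d3.png')[140:300,240:420]; w=save('wrist','w4.png')
cv2.imwrite('pics/c3.png',np.hstack([cv2.resize(s,(450,400)),cv2.resize(w[0:200,220:395],(350,400))]))"
```

```text
t 22.0 tcp [ 567.5 -255.7  103.8] rv [-2.258e+00 -2.183e+00  1.000e-03] yaw 88.07 vise xy -245.0 -38.6 F [-5.6 -0.8  1.1] w 21.5 30.0 q [-0.44  0.59  1.71 -0.    0.84 -0.41]
```

View pics/c3.png

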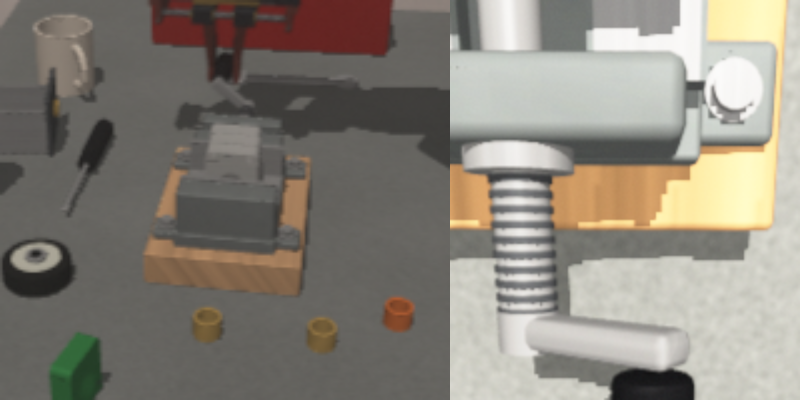

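The side view shows the blocks upright between the jaws. The wrist crop shows the knob held and the crank turning freely. Continuing.

servo_tool(plan=[[1,[7.1,0.2,-14.5],0],[1,[8.7,0.6,-30.5],0],[1,[4.5,1.2,-46.1],0],[1,[-4.8,2.0,-59.2],0],[1,[-18.2,3.0,-68.1],0],[1,[-33.9,4.1,-71.7],0],[1,[-49.8,5.2,-69.6],0],[1,[-64,6.2,-62],0],[1,[-74.6,7.1,-49.9],0],[1,[-80.2,7.8,-34.8],0]])

```text
t: 22.93
ee_pos: [487.1, -248.0, 69.0]
orientation: [2.258, 2.181, 0.002]
ft_force: [11.2, 0.8, -5.7]
width: 21.3
grasp_force: 30.0
```

```bash
python3 st.py;  python3 crank.py 17.1 16 487 -247.8 68.8 -2.2 76.8 -260.6 0.345
```

```text
t 22.9333 tcp [ 487.1 -248.    69. ] rv [2.258e+00 2.181e+00 2.000e-03] yaw 88.0 vise xy -240.6 42.0 F [11.2  0.8 -5.7] w 21.3 30.0 q [-0.49  0.56  1.9   0.    0.68 -0.46]
[[1, [-0.1, 0.4, 15.4], 0], [1, [5.1, 0.7, 30.0], 0], [1, [14.8, 0.7, 42.0], 0], [1, [28.1, 0.6, 50.0], 0], [1, [43.2, 0.5, 53.0], 0], [1, [58.5, 0.3, 50.7], 0], [1, [72.1, 0.2, 43.4], 0], [1, [82.5, 0.2, 31.9], 0], [1, [88.3, 0.4, 17.6], 0], [1, [89.0, 0.8, 2.2], 0]]
[[1, [-4.6, 0.6, -14.8], 0], [1, [-13.9, 1.5, -27.1], 0], [1, [-26.8, 2.4, -35.5], 0], [1, [-41.8, 3.5, -39.1], 0], [1, [-57.1, 4.5, -37.4], 0], [1, [-70.9, 5.5, -30.6], 0]]
end a 22.62 cmd [ 505.1 -241.5   40.4]
```

servo_tool(plan=[[1,[-0.1,0.4,15.4],0],[1,[5.1,0.7,30],0],[1,[14.8,0.7,42],0],[1,[28.1,0.6,50],0],[1,[43.2,0.5,53],0],[1,[58.5,0.3,50.7],0],[1,[72.1,0.2,43.4],0],[1,[82.5,0.2,31.9],0],[1,[88.3,0.4,17.6],0],[1,[89,0.8,2.2],0]])

```text
t: 23.77
ee_pos: [577.0, -247.1, 71.5]
orientation: [2.258, 2.182, 0.001]
ft_force: [-2.5, 0.9, 4.9]
width: 21.3
grasp_force: 30.0
```

servo_tool(plan=[[1,[-4.6,0.6,-14.8],0],[1,[-13.9,1.5,-27.1],0],[1,[-26.8,2.4,-35.5],0]])

```text
t: 24.02
ee_pos: [551.4, -244.9, 35.6]
orientation: [2.256, 2.18, 0.004]
ft_force: [7.6, 2.4, 0.3]
width: 21.5
grasp_force: 30.0
```

servo_tool(plan=[[1,[-15,1.1,-3.6],0],[1,[-30.3,2.1,-1.9],0],[1,[-44.1,3.1,4.9],0],[1,[-44.1,3.1,4.9],0]])

```text
t: 24.35
ee_pos: [504.1, -241.6, 41.1]
orientation: [2.259, 2.182, 0.001]
ft_force: [-0.9, -1.6, -3.1]
width: 21.6
grasp_force: 30.0
```

```bash
python3 st.py; python3 -c "
from h import *
s=save('side','d4.png')[140:300,240:420]; w=save('wrist','w5.png')
cv2.imwrite('pics/c4.png',np.hstack([cv2.resize(s,(450,400)),cv2.resize(w[0:200,220:395],(350,400))]))"
```

```text
t 24.35 tcp [ 504.1 -241.6   41.1] rv [2.259e+00 2.182e+00 1.000e-03] yaw 88.02 vise xy -233.5 25.2 F [-0.9 -1.6 -3.1] w 21.6 30.0 q [-0.47  0.62  1.87  0.    0.65 -0.43]
```

View pics/c4.png

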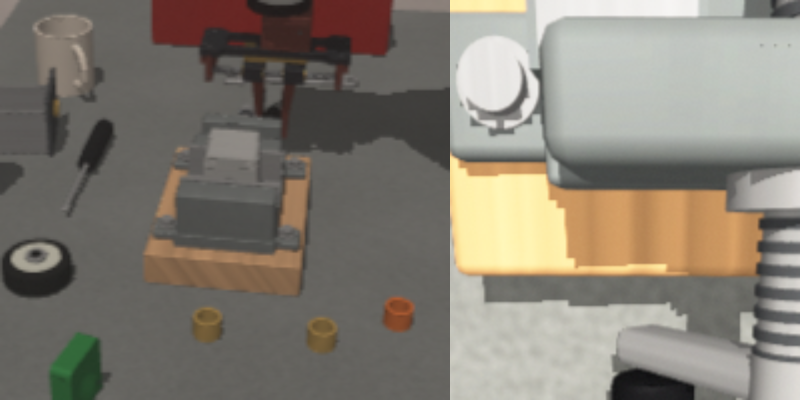

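servo_tool(plan=[[0,[0,0,0],0],[0,[0,0,0],0],[0,[0,0,0],0],[0,[0,0,0],0],[0,[0,0,30],0],[0,[0,0,70],0],[0,[0,0,110],0],[0,[0,0,150],0],[0,[5,30,180],0],[0,[10,60,210],0]])

```text
t: 25.28
ee_pos: [514.9, -183.1, 251.1]
orientation: [2.261, 2.18, 0.001]
ft_force: [0.5, 0.4, 1.2]
width: 84.8
grasp_force: 0.0
```

servo_tool(plan=[[0,[5,35,10],0],[0,[10,70,20],0],[0,[15,100,20],0],[0,[20,120,20],0],[0,[20,120,20],0],[0,[20,120,20],0]])

```text
t: 25.78
ee_pos: [534.8, -62.0, 268.9]
orientation: [-2.256, -2.186, 0.001]
ft_force: [0.8, -0.5, -1.5]
width: 87.6
grasp_force: 0.0
```

```bash
python3 st.py; python3 -c "
from h import *
w=save('wrist','w6.png');C=cam('wrist');np.savez('w6.npz',K=C[0],R=C[1],t=C[2])
cv2.imwrite('pics/w6c.png',cv2.resize(w[20:320,160:540],None,fx=2,fy=2,interpolation=cv2.INTER_CUBIC))"
```

```text
t 25.7833 tcp [534.8 -62.  268.9] rv [-2.256e+00 -2.186e+00  1.000e-03] yaw 88.2 vise xy -52.8 1.8 F [ 0.8 -0.5 -1.5] w 87.6 0.0 q [-0.14  0.26  1.79 -0.    1.09 -0.11]
```

View pics/w6c.png

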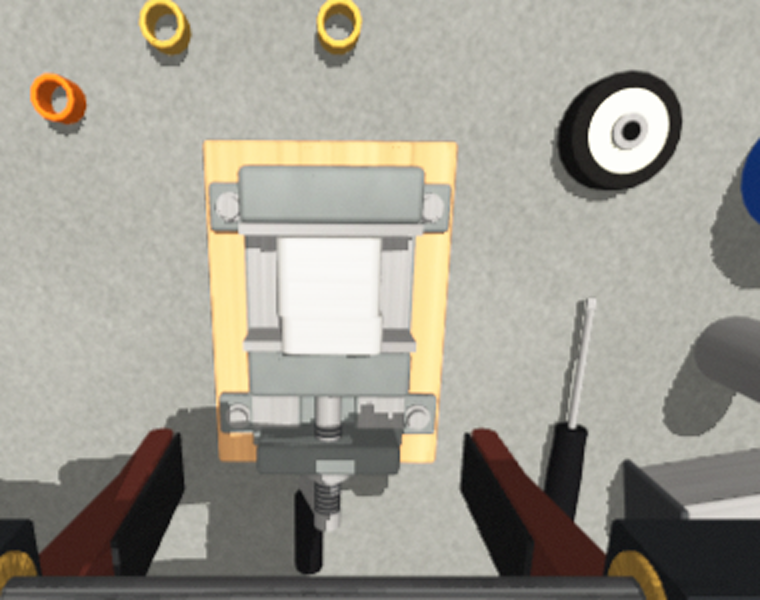

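The blocks are clamped in contact between both jaws, at (330,290), with no gaps. The knob is at (308,530), low and on the +y side. The bushes haven't moved. Next I'll measure the tray pile and mat.

servo_tool(plan=[[0,[-2,38,10],0],[0,[-5,76,20],0],[0,[-8,114,30],0],[0,[-10,152,40],0],[0,[-12,190,50],0],[0,[-15,230,60],0],[0,[-18,270,65],0],[0,[-20,310,65],0],[0,[-22,350,65],0],[0,[-24,390,65],0]])

```text
t: 26.67
ee_pos: [511.2, 327.5, 333.9]
orientation: [2.261, 2.181, -0.001]
ft_force: [0.8, -0.5, -0.3]
width: 88.1
grasp_force: 0.0
```

servo_tool(plan=[[0,[0,10,0],0],[0,[0,10,0],0],[0,[0,10,0],0]])

```text
t: 26.92
ee_pos: [511.1, 335.8, 333.2]
orientation: [2.259, 2.183, -0.003]
ft_force: [0.4, -0.0, -0.3]
width: 87.6
grasp_force: 0.0
```

```bash
python3 st.py; python3 -c "
from h import *
w=save('wrist','w7.png');C=cam('wrist');np.savez('w7.npz',K=C[0],R=C[1],t=C[2])"
```

```text
t 26.9167 tcp [511.1 335.8 333.2] rv [ 2.259  2.183 -0.003] yaw 88.05 vise xy 343.7 41.4 F [ 0.4 -0.  -0.3] w 87.6 0.0 q [ 0.56  0.31  1.56 -0.    1.27  0.6 ]
```

View pics/w7.png

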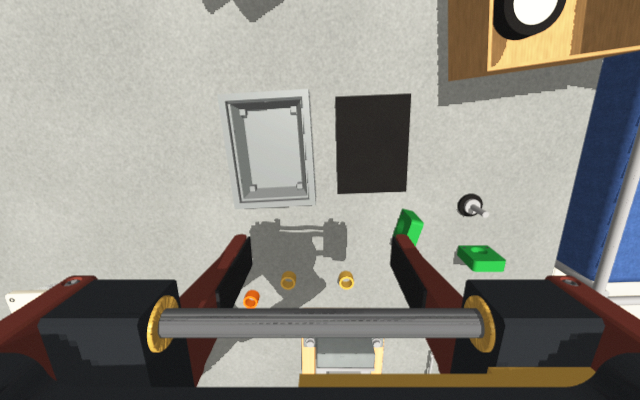

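The tray rim spans about (225–315, 90–208), and the mat about (335–411, 94–194). The bushes are at (288,282) and (346,281). Fitting the rim by edges and the mat by mask.

```bash
cat > tray.py <<'E'
from h import *
from scipy.ndimage import map_coordinates
from scipy.optimize import differential_evolution
def rect(x,y,a,dx,dy,z,n=60):
    c=np.array([[-1,-1],[1,-1],[1,1],[-1,1],[-1,-1]])*[dx/2,dy/2]
    P=np.vstack([np.linspace(c[i],c[i+1],n) for i in range(4)]); ca,sa=np.cos(a),np.sin(a)
    return np.c_[P@np.array([[ca,sa],[-sa,ca]])+[x,y],np.full(len(P),z)]
def edgefit(C,im,x0,rects,R=(12,12,.15)):
    g=cv2.GaussianBlur(im,(3,3),0).astype(float); G=np.zeros(im.shape[:2])
    for k in range(3): G=np.maximum(G,np.hypot(cv2.Sobel(g[...,k],-1,1,0),cv2.Sobel(g[...,k],-1,0,1)))
    G=cv2.GaussianBlur(np.minimum(G,150),(3,3),0)
    f=lambda p:-sum(map_coordinates(G,proj(C,rect(*p,dx,dy,z)).T[::-1],order=1).mean() for dx,dy,z in rects)
    return differential_evolution(f,[(v-r,v+r) for v,r in zip(x0,R)],seed=1,tol=1e-6)
if __name__=='__main__':
    z=np.load('w7.npz');C=(z['K'],z['R'],z['t']);im=cv2.imread('pics/w7.png')
    p=np.array([ray(C,q,76)[:2] for q in((225,93),(308,90),(315,205),(235,208))]); print('hand corners',p.round(1).tolist(),p.mean(0))
    x0=(*p.mean(0),0.)
    for name,Cc,i in (('wrist',C,im),('side',cam('side'),cv2.imread('pics/side0.png')),('scene',cam('scene'),cv2.imread('pics/scene0.png'))):
        for rr in ([(122,162,76)],[(122,162,76),(104,144,76)],[(122,162,76),(122,162,64)]):
            r=edgefit(Cc,i,x0,rr); print(name,len(rr),r.x.round(3),np.degrees(r.x[2]).round(1),r.fun.round(1))
    V=cv2.cvtColor(im,cv2.COLOR_BGR2HSV)[...,2]; m=comp(V<70,(372,143))
    r=fit(C,m,lambda p:boxpts(*p,120,160,0,3),(597,362,0.),(4,4,.05)); print('mat',r[0].round(3),np.degrees(r[0][2]),r[1])
    hs=cv2.cvtColor(im,cv2.COLOR_BGR2HSV)
    for px in ((288,282),(346,281),(252,298)):
        m=(hs[...,1]>100)[px[1]-12:px[1]+12,px[0]-12:px[0]+12].astype(np.uint8); c,_=cv2.minEnclosingCircle(cv2.findNonZero(m)); print('bush',ray(C,(c[0]+px[0]-12,c[1]+px[1]-12),16).round(1))
E
python3 tray.py
```

```text
hand corners [[385.9, 447.6], [496.9, 447.4], [499.6, 286.6], [379.1, 286.0]] [440.38007637 366.90908947]
wrist 1 [4.46106e+02 3.58100e+02 2.00000e-02] 1.1 -71.5
wrist 2 [4.36552e+02 3.66733e+02 2.10000e-02] 1.2 -187.1
wrist 2 [4.40614e+02 3.58780e+02 1.80000e-02] 1.0 -151.0
side 1 [4.28380e+02 3.75832e+02 3.00000e-02] 1.7 -30.8
side 2 [4.36100e+02 3.75978e+02 1.90000e-02] 1.1 -70.0
side 2 [4.28380e+02 3.66416e+02 3.00000e-02] 1.7 -56.3
scene 1 [4.39453e+02 3.69152e+02 1.50000e-02] 0.9 -89.6
scene 2 [4.38197e+02 3.68452e+02 4.50000e-02] 2.6 -166.1
scene 2 [4.34805e+02 3.73563e+02 1.30000e-02] 0.7 -147.9
mat [ 5.95642e+02  3.62251e+02 -8.00000e-03] -0.4321871788242114 0.0327098304550667
bush [441. 122.  16.]
bush [549.5 119.2  16. ]
bush [367.   82.5  16. ]
```

servo_tool(plan=[[0,[-5,10,-38],1],[0,[-10,20,-76],2],[0,[-15,28,-114],3],[0,[-17.5,33,-152],3],[0,[-17.5,33,-190],3],[0,[-17.5,33,-220],3],[0,[-17.5,33,-240],3],[0,[-17.5,33,-250],3],[0,[-17.5,33,-256],3],[0,[-17.5,33,-256],3]])

```text
t: 27.8
ee_pos: [493.8, 368.7, 77.6]
orientation: [-2.203, -2.24, 0.001]
ft_force: [-0.1, -0.1, 0.6]
width: 87.8
grasp_force: 0.0
```

servo_tool(plan=[[0,[0,0,0],0],[0,[0,0,0],0]])

```text
t: 27.97
ee_pos: [494.5, 370.4, 79.6]
orientation: [2.201, 2.241, 0.004]
ft_force: [1.4, -0.0, -0.1]
width: 87.6
grasp_force: 0.0
```

```bash
python3 st.py
```

```text
t 27.9667 tcp [494.5 370.4  79.6] rv [2.201 2.241 0.004] yaw 91.02 vise xy 377.6 59.4 F [ 1.4 -0.  -0.1] w 87.6 0.0 q [ 0.62  0.62  1.73 -0.    0.79  0.61]
```

servo_tool(plan=[[1,[0,0,-1],0],[1,[0,0,-1],0],[1,[0,0,-1],0],[1,[0,0,-1],0],[1,[0,0,-1],0],[1,[0,0,-1],0],[1,[0,0,-1],0],[1,[0,0,-1],0],[1,[0,0,-1],0],[1,[0,0,-1],0]])

```text
t: 28.8
ee_pos: [493.4, 370.1, 76.9]
orientation: [-2.201, -2.242, 0.0]
ft_force: [-0.4, 0.0, 0.2]
width: 24.5
grasp_force: 0.0
```

servo_tool(plan=[[1,[0,0,0],0],[1,[0,0,0],0],[1,[0,0,0],0],[1,[0,0,0],0],[1,[0,0,0],0]])

```text
t: 29.22
ee_pos: [493.5, 370.1, 77.0]
orientation: [2.201, 2.242, 0.0]
ft_force: [-0.2, -0.0, 0.9]
width: 12.1
grasp_force: 28.5
```

```bash
python3 st.py
```

```text
t 29.2167 tcp [493.5 370.1  77. ] rv [2.201 2.242 0.   ] yaw 91.05 vise xy 377.3 60.4 F [-0.2 -0.   0.9] w 12.1 28.5 q [ 0.62  0.62  1.73 -0.    0.79  0.61]
```

servo_tool(plan=[[1,[0,0,0],0],[1,[0,0,0],0],[1,[0,0,5],0],[1,[0,0,10],0],[1,[0,0,20],0],[1,[0,0,30],0],[1,[0,0,30],0]])

```text
t: 29.8
ee_pos: [494.6, 371.0, 109.6]
orientation: [2.201, 2.241, 0.006]
ft_force: [0.2, 0.7, -1.1]
width: 10.4
grasp_force: 28.4
```

```bash
python3 st.py; python3 -c "
from h import *
s=save('side','d5.png')[260:400,220:480]; w=save('wrist','w8.png')
cv2.imwrite('pics/c5.png',np.hstack([cv2.resize(s,(440,237)),cv2.resize(w,(360,237))]))"
```

```text
t 29.8 tcp [494.6 371.  109.6] rv [2.201 2.241 0.006] yaw 91.05 vise xy 378.3 59.3 F [ 0.2  0.7 -1.1] w 10.4 28.4 q [0.62 0.57 1.72 0.   0.84 0.61]
```

View pics/c5.png

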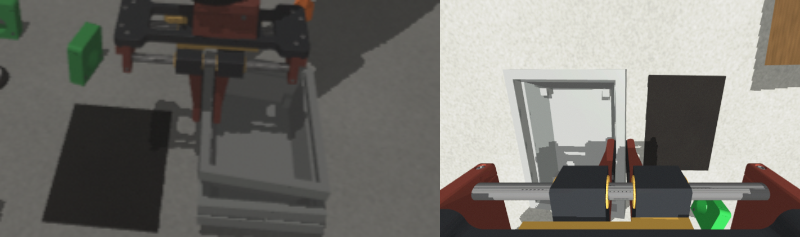

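The top tray alone is lifted, with the pile still below it and a slight sag on the far side. The mat is clear. Carrying it over.

servo_tool(plan=[[1,[0,0,15],0],[1,[0,0,30],0],[1,[12,0,35],0],[1,[32,-1,35],0],[1,[57,-2,35],0],[1,[82,-3,35],0],[1,[107,-4,35],-1.5],[1,[132,-5,35],-1.5],[1,[152,-7,35],-1.5],[1,[159,-7,35],-1.5]])

```text
t: 30.73
ee_pos: [655.7, 362.1, 141.2]
orientation: [2.231, 2.21, 0.002]
ft_force: [-0.1, -0.6, -1.1]
width: 9.5
grasp_force: 40.9
```

servo_tool(plan=[[1,[0,0,-10],0],[1,[0,0,-30],0],[1,[0,0,-50],0],[1,[0,0,-65],0],[1,[0,0,-76],0],[1,[0,0,-84],0],[1,[0,0,-90],0],[1,[0,0,-92],0]])

```text
t: 31.4
ee_pos: [652.8, 363.3, 49.9]
orientation: [2.229, 2.213, 0.001]
ft_force: [1.3, -0.4, 2.4]
width: 8.8
grasp_force: 35.3
```

```bash
python3 st.py
```

```text
t 31.4 tcp [652.8 363.3  49.9] rv [2.229e+00 2.213e+00 1.000e-03] yaw 89.57 vise xy 376.9 -99.0 F [ 1.3 -0.4  2.4] w 8.8 35.3 q [ 0.49  0.81  1.41 -0.    0.92  0.5 ]
```

servo_tool(plan=[[1,[0,0,-2],0],[1,[0,0,-3],0],[1,[0,0,-3],0],[0,[0,0,-3],0],[0,[0,0,-3],0],[0,[0,0,-3],0],[0,[0,0,-3],0],[0,[0,0,20],0],[0,[0,0,60],0],[0,[0,0,100],0]])

```text
t: 32.23
ee_pos: [650.6, 362.4, 148.6]
orientation: [-2.229, -2.212, 0.008]
ft_force: [1.5, 1.0, 0.3]
width: 51.7
grasp_force: 0.0
```

servo_tool(plan=[[0,[-15,-25,30],0],[0,[-30,-50,60],0],[0,[-45,-75,90],0],[0,[-60,-95,130],0],[0,[-75,-110,160],0],[0,[-90,-120,180],0],[0,[-90,-120,180],0],[0,[-90,-120,180],0]])

```text
t: 32.9
ee_pos: [562.3, 243.0, 331.5]
orientation: [2.23, 2.212, 0.004]
ft_force: [0.6, -0.4, 0.4]
width: 88.0
grasp_force: 0.0
```

```bash
cat > chk.py <<'E'
from tray import *; import sys
st=ctrl.get_obs()['ee_pos'].round(1); C=cam('wrist'); im=save('wrist',sys.argv[1]); hs=cv2.cvtColor(im,cv2.COLOR_BGR2HSV)
print(st)
for rr in ([(122,162,45)],[(122,162,45),(104,144,45)]):
    r=edgefit(C,im,(595.6,362.3,0.),rr); print('tray',r.x.round(3),r.fun.round(1))
m=((hs[...,1]>110)&(hs[...,0]>9)&(hs[...,0]<30)&(hs[...,2]>70)).astype(np.uint8)
m=cv2.morphologyEx(m,cv2.MORPH_CLOSE,np.ones((3,3)))
n,l,s,c=cv2.connectedComponentsWithStats(m)
for i in range(1,n):
    if 60<s[i,4]<2500:
        cc,rad=cv2.minEnclosingCircle(cv2.findNonZero((l==i).astype(np.uint8))); h=np.median(hs[...,0][l==i])
        print('cand',np.round(cc),round(rad,1),'hue',h,'world',ray(C,cc,17).round(1)[:2])
E
python3 chk.py w9.png
```

```text
[562.3 243.  331.5]
tray [595.431 353.454  -0.   ] -105.9
tray [ 5.95745e+02  3.62562e+02 -5.00000e-03] -201.6
cand [490.   8.] 68.5 hue 16.0 world [801.9 465.6]
cand [254. 235.] 9.2 hue 20.0 world [443.1 122.2]
cand [314. 236.] 9.1 hue 20.0 world [549.7 119.4]
cand [213. 255.] 10.0 hue 11.0 world [367.   84.6]
cand [310. 281.] 44.2 hue 15.0 world [540.1  28.8]
cand [162. 324.] 29.7 hue 19.0 world [248.2 -65.3]
cand [479. 324.] 29.4 hue 19.0 world [870.1 -70.9]
```

servo_tool(plan=[[0,[-2,-25,-30],0],[0,[-4,-50,-60],0],[0,[-7,-75,-90],0],[0,[-9,-100,-120],0],[0,[-12.5,-124,-150],0],[0,[-12.5,-124,-165],0],[0,[-12.5,-124,-165],0]])

```text
t: 33.53
ee_pos: [546.5, 117.7, 159.1]
orientation: [-2.228, -2.207, 0.014]
ft_force: [-0.9, 1.0, 0.3]
width: 88.0
grasp_force: 0.0
```

```bash
cat > bush.py <<'E'
from h import *; import sys
x,y=map(float,sys.argv[2:4]); e=ctrl.get_obs()['ee_pos']; C=cam('wrist'); im=save('wrist',sys.argv[1]); hs=cv2.cvtColor(im,cv2.COLOR_BGR2HSV)
p=proj(C,[[x,y,11]])[0].astype(int); k=45; x0,y0=p-k
m=((hs[...,1]>90)&(hs[...,0]>12)&(hs[...,0]<30)&(hs[...,2]>40))[y0:y0+2*k,x0:x0+2*k].astype(np.uint8)
full=np.zeros(im.shape[:2],np.uint8); h=cv2.convexHull(cv2.findNonZero(cv2.morphologyEx(m,cv2.MORPH_OPEN,np.ones((3,3)))))+[x0,y0]; cv2.fillConvexPoly(full,h,255)
t=np.linspace(0,6.283,40); f=lambda q:np.vstack([np.c_[q[0]+14*np.cos(t),q[1]+14*np.sin(t),np.full(40,z)] for z in(0,22)])
r=fit(C,full,f,(x,y),(4,4)); print('bush',r[0].round(1),'err',round(r[1],3),'tcp',e.round(1),'delta',(r[0]-e[:2]).round(1))
E
python3 bush.py u2.png 549.7 118.5; python3 st.py
```

```text
bush [550.  116.7] err 0.044 tcp [546.5 117.7 159.1] delta [ 3.5 -0.9]
t 33.5833 tcp [548.1 118.7 161.5] rv [-2.228 -2.209  0.009] yaw 89.51 vise xy 128.3 -4.3 F [-0.1 -0.1 -0.9] w 87.4 0.0 q [0.19 0.43 1.82 0.   0.89 0.2 ]
```

servo_tool(plan=[[0,[0,-2,-30],0],[0,[0,-2,-70],0],[0,[0,-2,-105],0],[0,[0,-2,-130],0],[0,[0,-2,-143],0],[0,[0,-2,-148],0],[0,[0,-2,-148],0]])

```text
t: 34.17
ee_pos: [550.2, 117.7, 16.6]
orientation: [-2.229, -2.213, 0.001]
ft_force: [0.2, -0.5, 0.2]
width: 88.1
grasp_force: 0.0
```

```bash
python3 st.py
```

```text
t 34.1667 tcp [550.2 117.7  16.6] rv [-2.229e+00 -2.213e+00  1.000e-03] yaw 89.6 vise xy 127.4 -6.4 F [ 0.2 -0.5  0.2] w 88.1 0.0 q [0.19 0.67 1.86 0.   0.61 0.2 ]
```

servo_tool(plan=[[1,[0,0,0],0],[1,[0,0,0],0],[1,[0,0,0],0],[1,[0,0,0],0],[1,[0,0,0],0],[1,[0,0,0],0],[1,[0,0,0],0],[1,[0,0,0],0],[1,[0,0,0],0],[1,[0,0,0],0]])

```text
t: 35.0
ee_pos: [549.9, 117.1, 17.0]
orientation: [-2.23, -2.213, 0.0]
ft_force: [-0.7, 0.5, 0.6]
width: 27.4
grasp_force: 30.0
```

servo_tool(plan=[[1,[0,0,0],0],[1,[0,0,0],0],[1,[0,0,10],0],[1,[0,0,40],0],[1,[0,0,80],0],[1,[0,0,110],0],[1,[5,30,120],0],[1,[10,65,120],0],[1,[17,105,120],0],[1,[24,145,120],0]])

```text
t: 35.83
ee_pos: [574.1, 263.4, 138.5]
orientation: [2.231, 2.211, 0.002]
ft_force: [0.9, -0.7, -0.8]
width: 27.3
grasp_force: 30.0
```

servo_tool(plan=[[1,[6,35,0],0],[1,[12,70,0],0],[1,[18,105,0],0],[1,[21.5,127,0],0],[1,[21.5,127,0],0],[1,[21.5,127,-25],0],[1,[21.5,127,-60],0],[1,[21.5,127,-80],0],[1,[21.5,127,-80],0]])

```text
t: 36.58
ee_pos: [592.1, 386.3, 52.3]
orientation: [-2.229, -2.211, 0.014]
ft_force: [-1.7, -0.8, -1.3]
width: 27.3
grasp_force: 30.0
```

```bash
python3 st.py
```

```text
t 36.5833 tcp [592.1 386.3  52.3] rv [-2.229 -2.211  0.014] yaw 89.54 vise xy 397.4 -37.4 F [-1.7 -0.8 -1.3] w 27.3 30.0 q [ 0.56  0.76  1.51 -0.    0.88  0.57]
```

servo_tool(plan=[[1,[0,0,-15],0],[1,[0,0,-26],0],[1,[0,0,-31],0],[1,[0,0,-33],0],[1,[0,0,-33],0],[0.55,[0,0,-33],0],[0.55,[0,0,-33],0],[0.55,[0,0,-33],0],[0.55,[0,0,-33],0]])

```text
t: 37.33
ee_pos: [595.7, 389.3, 24.6]
orientation: [2.23, 2.213, 0.002]
ft_force: [0.5, -0.3, -0.4]
width: 39.5
grasp_force: 0.0
```

```bash
python3 st.py
```

```text
t 37.3333 tcp [595.7 389.3  24.6] rv [2.230e+00 2.213e+00 2.000e-03] yaw 89.56 vise xy 400.6 -41.0 F [ 0.5 -0.3 -0.4] w 39.5 0.0 q [ 0.56  0.8   1.51 -0.    0.83  0.57]
```

servo_tool(plan=[[0.55,[0,0,10],0],[0.55,[0,0,40],0],[0.55,[0,0,80],0],[0.3,[0,0,120],0],[0,[-15,-30,140],0],[0,[-30,-65,140],0],[0,[-45,-100,140],0],[0,[-60,-135,140],0],[0,[-75,-170,140],0],[0,[-90,-205,140],0]])

```text
t: 38.17
ee_pos: [504.6, 182.8, 165.0]
orientation: [2.229, 2.213, 0.002]
ft_force: [0.6, -0.1, 0.3]
width: 82.9
grasp_force: 0.0
```

servo_tool(plan=[[0,[-30,-30,0],0],[0,[-60,-64,0],0],[0,[-63,-64,0],0],[0,[-63,-64,0],0],[0,[-63,-64,0],0]])

```text
t: 38.58
ee_pos: [443.6, 120.4, 165.0]
orientation: [2.23, 2.211, 0.004]
ft_force: [0.0, -0.2, 1.0]
width: 87.9
grasp_force: 0.0
```

```bash
python3 bush.py u1.png 442 121; python3 st.py
```

```text
bush [440.8 120.2] err 0.04 tcp [443.6 120.4 165. ] delta [-2.8 -0.2]
t 38.6333 tcp [444.2 120.9 164.9] rv [2.229 2.212 0.004] yaw 89.55 vise xy 126.3 99.6 F [1.2 0.8 0. ] w 88.0 0.0 q [0.24 0.29 2.04 0.   0.81 0.25]
```

servo_tool(plan=[[0,[-2,0,-35],0],[0,[-2,0,-75],0],[0,[-2,0,-110],0],[0,[-2,0,-135],0],[0,[-2,0,-147],0],[0,[-2,0,-147],0],[0,[-2,0,-147],0],[1,[-2,0,-147],0],[1,[-2,0,-147],0],[1,[-2,0,-147],0]])

```text
t: 39.47
ee_pos: [441.1, 120.6, 17.0]
orientation: [2.229, 2.213, 0.001]
ft_force: [0.2, 0.1, 0.3]
width: 71.7
grasp_force: 0.0
```

servo_tool(plan=[[1,[0,0,0],0],[1,[0,0,0],0],[1,[0,0,0],0],[1,[0,0,0],0],[1,[0,0,0],0],[1,[0,0,0],0],[1,[0,0,0],0],[1,[0,0,0],0],[1,[0,0,0],0],[1,[0,0,0],0]])

```text
t: 40.3
ee_pos: [440.4, 120.1, 17.0]
orientation: [2.23, 2.213, 0.0]
ft_force: [0.2, -0.7, 0.5]
width: 27.4
grasp_force: 30.0
```

```bash
python3 st.py
```

```text
t 40.3 tcp [440.4 120.1  17. ] rv [2.23  2.213 0.   ] yaw 89.55 vise xy 125.3 103.4 F [ 0.2 -0.7  0.5] w 27.4 30.0 q [ 0.24  0.59  2.1  -0.    0.46  0.25]
```

servo_tool(plan=[[1,[0,0,10],0],[1,[0,0,40],0],[1,[0,0,80],0],[1,[0,0,115],0],[1,[20,25,125],0],[1,[42,52,125],0],[1,[64,80,125],0],[1,[86,110,125],0],[1,[108,140,125],0],[1,[130,170,125],0]])

```text
t: 41.13
ee_pos: [570.8, 291.5, 142.8]
orientation: [-2.23, -2.213, 0.0]
ft_force: [0.2, 0.5, -0.7]
width: 27.3
grasp_force: 30.0
```

servo_tool(plan=[[1,[20,30,0],0],[1,[25,45,0],0],[1,[25,45,0],0],[1,[25,45,-30],0],[1,[25,45,-65],0],[1,[25,45,-95],0],[1,[25,45,-110],0],[1,[25,45,-117],0],[1,[25,45,-118],0],[1,[25,45,-118],0]])

```text
t: 41.97
ee_pos: [595.7, 334.9, 24.9]
orientation: [2.23, 2.212, 0.001]
ft_force: [0.0, 0.9, -0.5]
width: 27.6
grasp_force: 30.0
```

```bash
python3 st.py
```

```text
t 41.9667 tcp [595.7 334.9  24.9] rv [2.230e+00 2.212e+00 1.000e-03] yaw 89.53 vise xy 346.2 -43.2 F [ 0.   0.9 -0.5] w 27.6 30.0 q [ 0.49  0.77  1.58 -0.    0.79  0.5 ]
```

servo_tool(plan=[[0.55,[0,0,0],0],[0.55,[0,0,0],0],[0.55,[0,0,0],0],[0.55,[0,0,0],0],[0.55,[0,0,20],0],[0.55,[0,0,55],0],[0.3,[0,0,95],0],[0,[0,-5,135],0],[0,[-10,-30,165],0],[0,[-20,-60,190],0]])

```text
t: 42.8
ee_pos: [576.2, 276.2, 217.4]
orientation: [2.227, 2.214, 0.007]
ft_force: [0.1, -0.3, 0.6]
width: 63.1
grasp_force: 0.0
```

servo_tool(plan=[[0,[-15,-30,25],0],[0,[-30,-60,50],0],[0,[-45,-90,75],0],[0,[-60,-120,100],0],[0,[-75,-150,125],0],[0,[-90,-180,150],0],[0,[-90,-180,170],0],[0,[-90,-180,170],0],[0,[-90,-180,170],0]])

```text
t: 43.55
ee_pos: [485.8, 94.9, 385.3]
orientation: [2.23, 2.21, 0.005]
ft_force: [0.2, -0.8, -0.6]
width: 87.8
grasp_force: 0.0
```

```bash
python3 chk.py w10.png; python3 -c "
from h import *
s=save('scene','s9.png'); w=cv2.imread('pics/w10.png')
cv2.imwrite('pics/final.png',np.vstack([cv2.resize(s[80:280,180:500],(480,300)),cv2.resize(w[:,:],(480,300))]))"
```

```text
[485.8  94.9 385.3]
tray [ 5.86329e+02  3.62186e+02 -6.00000e-03] -60.8
tray [ 5.86214e+02  3.54569e+02 -4.00000e-03] -115.3
cand [390.   9.] 11.7 hue 20.0 world [595.9 333.5]
cand [256. 169.] 8.7 hue 12.0 world [366.4  81.7]
cand [348. 239.] 67.3 hue 15.0 world [539.4 -59.9]
cand [161. 324.] 29.7 hue 19.0 world [ 133.7 -257.8]
cand [479. 324.] 29.4 hue 19.0 world [ 830.  -265.9]
```

View pics/final.png

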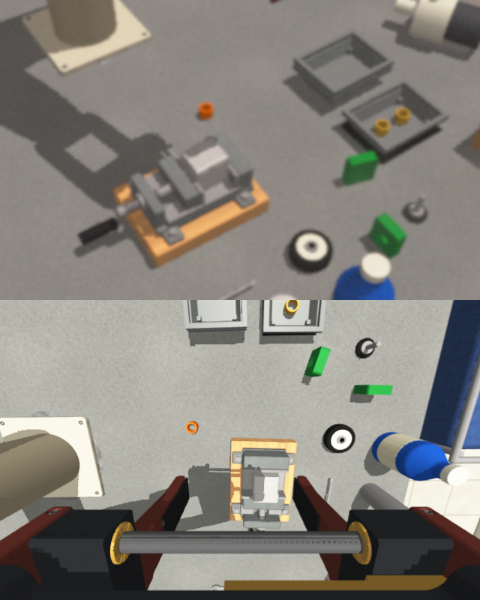

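The final view shows both bronze bushes standing in the tray on the mat, at (382,127) and (402,115). The other two trays are still nested, the blocks are clamped in the vise, and the orange bush and green blocks are untouched. Handing in.

```bash
python3 -c "
from workcell import ctrl
print(ctrl.close_job())"
```

```text
the job is handed in; nothing more can be done
None
```

The job is handed in: three blocks are in the vise, cranked about a third of a turn past the computed contact point (I couldn't measure the grip itself), and the top tray is on the mat holding the only two bronze bushes I found.

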